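# Pack the finish crate and swing its bail over

### The arm

A 6-joint arm with a two-finger parallel gripper is mounted at the origin on a cart in front of the work surface, level with it; the furniture and walls round the work are solid. World frame = base frame: x ahead of the robot, y to its left, z up, the work surface at z = 0. Lengths are in mm, angles in rad, forces in N, time in s.
With the tool pointing down it reaches from about 300 to 875 mm from the base axis. Payload 4.2 kg.
Tool frame: the origin (TCP) lies on the centre line of the jaws, within the pads' length; the fingertips stand robot.nose_length ahead of it and the grasp point (between the pads) lies 2 mm behind it (robot.nose_length is the distance from the TCP to the fingertips, in mm); x points along the fingers, z is the direction in which the jaws open and shut, and the axes are right-handed (so a half turn about x gives the same grasp; the last joint's range is limited). The gripper opens to 85 mm and grips with 20 to 120 N. Pads are 22 mm wide; open, the fingers measure 114 mm over their backs; the gripper's body (76 mm by 85 mm) begins 54 mm behind the grasp point. The pads swing forward as they close: fully open they stand 13 mm farther back than shut.
Start: joints at [-1.312, 0.32, 1.565, -0, 1.257, -0.02], TCP at [158.243, -552.81, 248.338] pointing down, gripper open.
Joint ranges: [-3.11, 3.11], [-0.84, 2.01], [0.21, 2.61], [-1.34, 4.49], [0.05, 2.63], [-2.56, 2.56]. Speed limits (rad/s): [2.57, 2.57, 3.14, 3.14, 3.14, 3.14].

### API

Orientations are given as [roll, pitch, yaw] about the fixed x, y, z axes, in that order (R = Rz(yaw) Ry(pitch) Rx(roll)).
In Python, from bench import robot, imaging, ticket gives the robot as it stands. The module is installed in compiled form; this text tells all that it offers.
- The arm moves only by the tool step_arm, never from a script. Its argument "rows" is a list of rows, each an object with "delta_pos": the shift along the tool's x, y, z in m, a list of three; "angular": the turn, a rotation vector about the tool's x, y, z in rad, a list of three; "grip": the finger opening in m, from 0 to 0.0854. A call has 1 to 8 rows; each row shifts and turns the pose as measured when the row begins, along the tool's axes as they then stand; what a row does not reach is not made up. A row lasts 1/8 s, in which the tool goes at most 62.5 mm and 10.7 degrees, less where a joint would pass 70% of its speed; a pose out of reach is approached as far as the arm can. A call with a gripper value outside its range is refused whole. The fingers move at their own pace and stop on an object; the grip force is fixed at half the most. Time passes only in rows, so rows that do not move let the fingers close. It gives the time, the measured TCP pose, the force and the opening at its end, in the units of the state.
- robot.read_state(): the state, without advancing time (a new reading comes with each control period).
- imaging.read_camera(name): name is "scene" or "top" or "wrist"; returns a dict with "pixels" (480x640x3 uint8, red, green, blue), "fx", "fy", "cx", "cy" (pixels), "rvec" (rotation vector, rad) and "tvec" (3), from world to camera coordinates, as OpenCV has them. Camera axes: x right, y down, z forward; pixel columns grow to the right and rows downward; lengths in mm; the calibration is good to about 2 mm. A picture is of the moment at which its call begins. There is no depth.
- ticket.hand_in(): hands the job in, once; it reports no verdict.
The state is a dict: "clock": time; "joint_positions": joint angles; "joint_velocities": joint speeds; "joint_torque": joint torques, N m; "tool_pos": TCP position; "ee_rot": TCP orientation; "wrist_force": force on the tool from outside, world axes, zero at the start; "torque": the same for the moment, N m; "grip_width": finger opening in mm.
Only numpy, scipy, OpenCV 4.12 (cv2) and the standard library are available. Lean on these libraries where they do the work, as an engineer would, in place of code of your own. Each camera call takes 0.05 s, during which the arm holds its last target.

### The job

The round bottle and the square tin standing out on the bench belong in the plywood crate: stand each upright on the floor of a free cell, one to a cell, setting them down rather than dropping them. Then swing the crate's carrying bail up from behind and over the caps until it is fully against its stops, so that nothing can jump out when the crate is carried. Leave the bottle and tin already in the crate, and the other things on the bench, where they are.

Things in the scene. Friction and masses are not known exactly. Their poses are not given: they have to be found in the camera images.
- crate: Open plywood crate fixed on the bench, 94 mm deep (x, to its back), 328 mm long (y), ends 80 mm high, front and back walls 70 mm high, 12 mm thick. Origin: centre of underside, z up. One row of four cells, each 70 x 70 mm inside, centred at x = 0, y = -117, -39, 39, 117 mm; dividers 8 mm thick, 60 mm high; cell floor 9 mm above the bench. Two cells are taken, two free.
- pad_a: Round black rubber pad, 60 mm across and 2 mm thick, fixed on the floor in the middle of one of the two free cells; origin at the centre of its underside, 9 mm above the bench. What stands in that cell stands on the pad, 11 mm above the bench.
- pad_b: The same pad in the other free cell.
- round_bottle: White round plastic bottle with a paper band, standing on the bench: 60 mm in diameter, straight sided from 4 to 110 mm above its base, then a shoulder and a black screw cap, 36 mm in diameter, from 128 to 150 mm; 0.2 to 0.4 kg. Origin: centre of its underside, z up.
- square_tin: Square steel can with a plain brown band, standing on the bench: 56 x 56 mm, straight sided from 4 to 110 mm above its base, then a black screw cap, 36 mm in diameter, from 128 to 150 mm; 0.25 to 0.45 kg. Origin: centre of underside; x, y square to its sides, z up. Enters a cell only with its sides within about 15 degrees of the cell's.
- crated_bottle: A second round bottle of the same make, already standing in a cell; stays there. Origin: centre of its underside.
- crated_tin: A second square tin of the same make, already standing in a cell; stays there. Origin: centre of its underside.
- bail (a joint): Angle (rad) of the carrying bail, a U of 9 mm steel rod with arms outside the crate's ends and a cross bar along the row. 0: on its stops, bar above the caps (crate x = 0, 176 mm above the bench, 6 mm over the caps); grows to 1.75 as it lies back behind the crate, where it starts. The stiff pivot takes about 2 to 3 N at the grip; the bail stays where left. It strikes any cap not fully down.
- bail_grip (a point): Centre of the wooden grip on the bail's cross bar: round, 18 mm in diameter, 120 mm long, lying along the crate's y, 128 mm from the pivot line. It is at the middle of the row; when the bail is over, it lies above the divider between the two middle cells, where the caps leave a gap of 42 mm.
- bail_hinge (a point): Middle of the line about which the bail turns (along the crate's y): crate x = 20 mm, 50 mm above the bench.
- mixing_cup: Clear plastic mixing cup, 70 mm across and 74 mm high, standing at the left of the bench; a bystander. Origin: centre of its underside.
- tape_measure: Pocket tape measure, 35 x 72 x 62 mm, standing at the back left; a bystander. Origin: centre of its underside.
- glue_bottle: White glue bottle lying flat at the left front, 50 x 162 x 31 mm; a bystander. Origin: centre of its underside.
- paint_brush: Varnish brush lying along the right edge of the bench, 40 x 222 x 14 mm; a bystander. Origin: centre of its underside.
- spring_clamp: Small black spring clamp lying flat at the right, 67 x 126 x 22 mm; a bystander. Origin: centre of its underside.
- tape_roll: Roll of masking tape lying flat at the left back, 104 mm across and 24 mm high; a bystander. Origin: centre of its underside.
- pet_bottle: Clear drink bottle standing at the back, 65 mm across and 211 mm high, not one of the crate's; a bystander. Origin: centre of its underside.
Not all that is in view belongs to the job. Leave any blue or yellow look-alike of the round_bottle alone.

How it is judged (in metres and radians):
On the way, in this order (a step that is already met when the one before it is completed fails the run):
1. one of the two containers stands upright on the floor of a free cell, released, with the bail still lying back (((((horizontal distance between round_bottle and pad_a below 0.014 m and height (world z) of round_bottle below 0.017 m and angle between round_bottle's own z axis and vertical below 0.08 rad) or (horizontal distance between round_bottle and pad_b below 0.014 m and height (world z) of round_bottle below 0.017 m and angle between round_bottle's own z axis and vertical below 0.08 rad)) and contact force between the fingers and round_bottle below 0.2 N) or (((horizontal distance between square_tin and pad_a below 0.014 m and height (world z) of square_tin below 0.017 m and angle between square_tin's own z axis and vertical below 0.08 rad) or (horizontal distance between square_tin and pad_b below 0.014 m and height (world z) of square_tin below 0.017 m and angle between square_tin's own z axis and vertical below 0.08 rad)) and contact force between the fingers and square_tin below 0.2 N)) and value of joint bail above 0.8 rad), for 0.2 s.
2. both stand upright in free cells, one to a cell, released, with the bail still lying back ((((horizontal distance between round_bottle and pad_a below 0.014 m and height (world z) of round_bottle below 0.017 m and angle between round_bottle's own z axis and vertical below 0.08 rad) and (horizontal distance between square_tin and pad_b below 0.014 m and height (world z) of square_tin below 0.017 m and angle between square_tin's own z axis and vertical below 0.08 rad)) or ((horizontal distance between round_bottle and pad_b below 0.014 m and height (world z) of round_bottle below 0.017 m and angle between round_bottle's own z axis and vertical below 0.08 rad) and (horizontal distance between square_tin and pad_a below 0.014 m and height (world z) of square_tin below 0.017 m and angle between square_tin's own z axis and vertical below 0.08 rad))) and contact force between the fingers and round_bottle below 0.2 N and contact force between the fingers and square_tin below 0.2 N and value of joint bail above 0.8 rad), for 0.2 s.
3. the bail is swung over to its stops ((((horizontal distance between round_bottle and pad_a below 0.014 m and height (world z) of round_bottle below 0.017 m and angle between round_bottle's own z axis and vertical below 0.08 rad) and (horizontal distance between square_tin and pad_b below 0.014 m and height (world z) of square_tin below 0.017 m and angle between square_tin's own z axis and vertical below 0.08 rad)) or ((horizontal distance between round_bottle and pad_b below 0.014 m and height (world z) of round_bottle below 0.017 m and angle between round_bottle's own z axis and vertical below 0.08 rad) and (horizontal distance between square_tin and pad_a below 0.014 m and height (world z) of square_tin below 0.017 m and angle between square_tin's own z axis and vertical below 0.08 rad))) and value of joint bail below 0.08 rad), for 0.2 s.
At the end, for the whole second after the job is handed in: The round bottle and the square tin stand in the two free cells, one in each: centre within 14 mm of the pad's, base on the pad (no more than 6 mm above it), within 0.08 rad of upright, at rest; the bail is within 0.08 rad of its stops (all of step 3 and linear speed of each of round_bottle, square_tin below 0.02 m/s); the robot touches nothing.
It fails at once if the bottle or the tin is dropped (falls faster than 0.7 m/s out of the fingers) ((contact force between the fingers and round_bottle below 0.2 N and linear speed of round_bottle above 0.7 m/s) or (contact force between the fingers and square_tin below 0.2 N and linear speed of square_tin above 0.7 m/s)).
It fails at once if the bottle or the tin is tipped more than 0.8 rad (angle between any of round_bottle, square_tin's own z axis and vertical above 0.8 rad).
It fails at once if a container already in the crate is lifted out or displaced by more than 30 mm (distance of any of crated_bottle, crated_tin from where it was at the start of the episode above 0.03 m).
It fails at once if a bystander on the bench is moved by more than 50 mm (distance of any of mixing_cup, tape_measure, glue_bottle, paint_brush, spring_clamp, tape_roll, pet_bottle from where it was at the start of the episode above 0.05 m).
It also fails if it takes over 72 s, if anything falls off the work surface, if the arm or the gripper's body presses on something with over 40 N, if the wrist force passes 120 N, or if a joint passes its speed limit or range.

## Working session

There is one attempt and no reset: what is moved stays moved. The work goes in short steps, Python scripts to look and compute and a tool call to move; the robot and the scene stay as the last step left them, time stands still between calls to the robot, and variables do not carry over. Pictures are saved under pics/ and viewed, and the job is handed in when it is done.

Besides the shell and the picture viewer there is one more tool, called after "Call:" as name([rows], argument=value, ...), one row to a line, values as JSON. step_arm: Moves the arm, as the interface text tells. Its arguments: {"type":"object","properties":{"rows":{"type":"array","items":{"type":"object","properties":{"delta_pos":{"type":"array","items":{"type":"number"}},"angular":{"type":"array","items":{"type":"number"}},"grip":{"type":"number"}}}}},"required":["rows"]}

```bash
mkdir -p pics
cat > h.py <<'E'
import numpy as np, cv2
from bench import robot, imaging, ticket
def cam(n,save=None):
    c=imaging.read_camera(n); c['R']=cv2.Rodrigues(np.array(c['rvec'],float))[0]; c['t']=np.array(c['tvec'],float).reshape(3)
    if save: cv2.imwrite('pics/'+save,c['pixels'][:,:,::-1])
    return c
def ray(c,u,v):
    d=np.array([(u-c['cx'])/c['fx'],(v-c['cy'])/c['fy'],1.0])
    return -c['R'].T@c['t'], c['R'].T@d
def onz(c,u,v,z):
    o,d=ray(c,u,v); return o+d*(z-o[2])/d[2]
def proj(c,p):
    q=c['R']@np.array(p,float)+c['t']; return np.array([c['fx']*q[0]/q[2]+c['cx'],c['fy']*q[1]/q[2]+c['cy']])
E
python3 - <<'E'
from h import *
for n in ['scene','top','wrist']:
    c=cam(n,n+'0.png'); print(n,c['fx'],c['cx'],c['cy'],(-c['R'].T@c['t']).round(0), c['R'][2].round(2))
print(robot.read_state()); print(robot.nose_length)
E
```

```text
scene 436.79880183287 321.062618091207 239.59881133092412 [-312.  479.  991.] [ 0.67 -0.36 -0.66]
top 491.28123830062043 322.68992748982606 237.65590355122157 [ 326.   18. 1504.] [ 0.18 -0.01 -0.98]
wrist 385.9178105820976 321.9775000987654 240.70400798205236 [ 230. -531.  373.] [-0.28 -0.08 -0.96]
{'clock': 0.15, 'joint_positions': array([-1.31200944e+00,  3.20130707e-01,  1.56539222e+00,  1.89064770e-05,
        1.25738600e+00, -2.00177783e-02]), 'joint_velocities': array([-0.0005965 , -0.00234264, -0.00304681, -0.00014126, -0.00074393,
        0.00054858]), 'joint_torque': array([ 1.53300534e-03, -4.15838850e+01, -2.34345871e+01,  1.41620862e-04,
        5.95974794e-03,  7.62042504e-06]), 'tool_pos': array([ 158.15525168, -552.47757503,  247.68617753]), 'ee_rot': array([3.10791754, 1.56947994, 1.81592003]), 'wrist_force': array([ 0.04419202,  0.37537825, -0.50800047]), 'torque': array([-0.04336139, -0.03659147,  0.05951337]), 'grip_width': 85.51412367330569}
17.0
```

View pics/scene0.png

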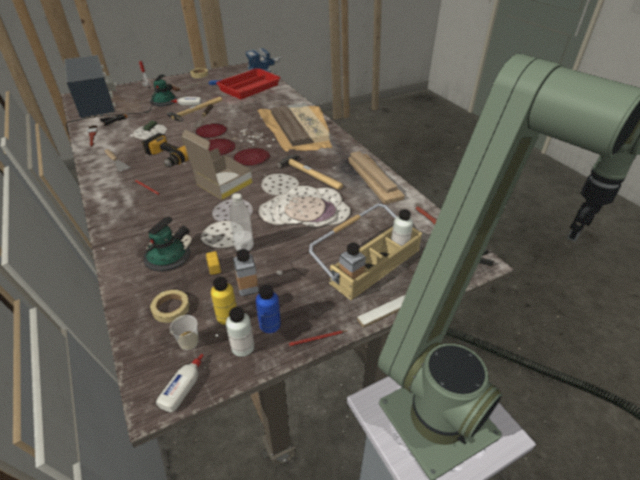

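View pics/top0.png

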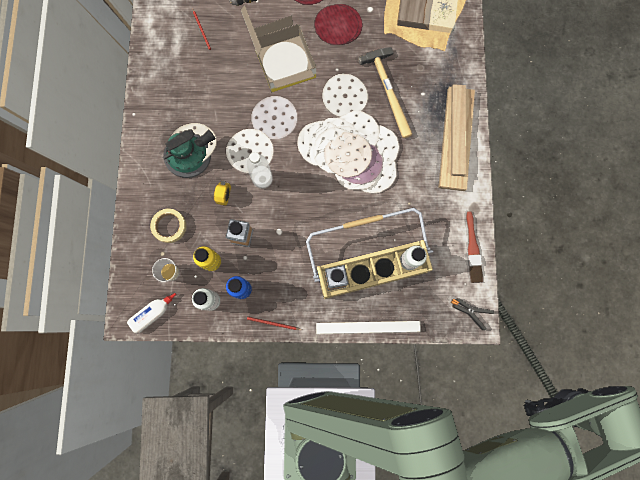

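View pics/wrist0.png

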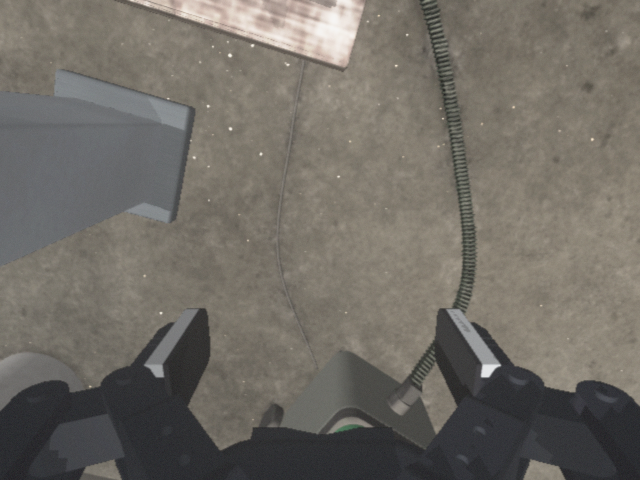

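Run:
```python
import cv2
t=cv2.imread('pics/top0.png'); s=cv2.imread('pics/scene0.png')
cv2.imwrite('pics/t_l.png',cv2.resize(t[190:340,130:290],None,fx=5,fy=4*1.25/1.25,interpolation=cv2.INTER_CUBIC)[:600])
cv2.imwrite('pics/t_r.png',cv2.resize(t[200:310,295:445],None,fx=5,fy=5,interpolation=cv2.INTER_CUBIC))
cv2.imwrite('pics/s_z.png',cv2.resize(s[190:370,190:440],None,fx=3,fy=3,interpolation=cv2.INTER_CUBIC))
```

```text
(no output)
```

View pics/t_l.png

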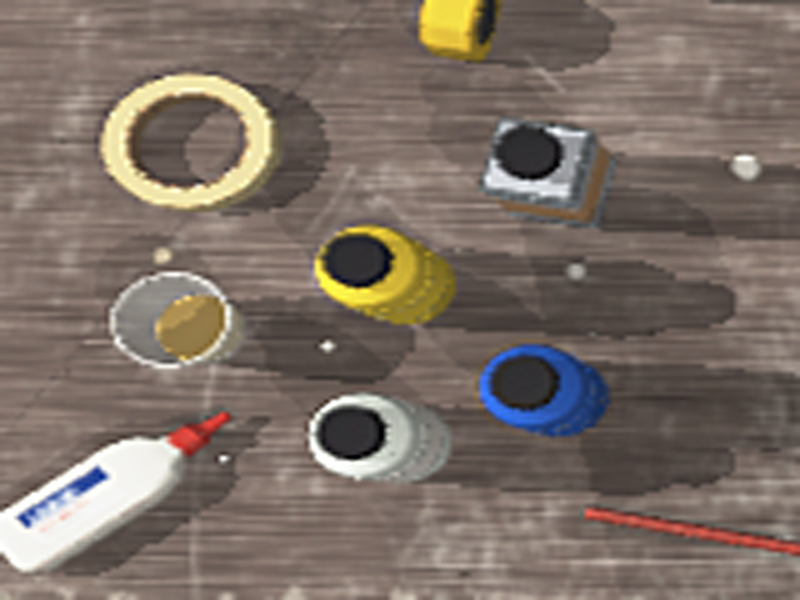

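View pics/t_r.png

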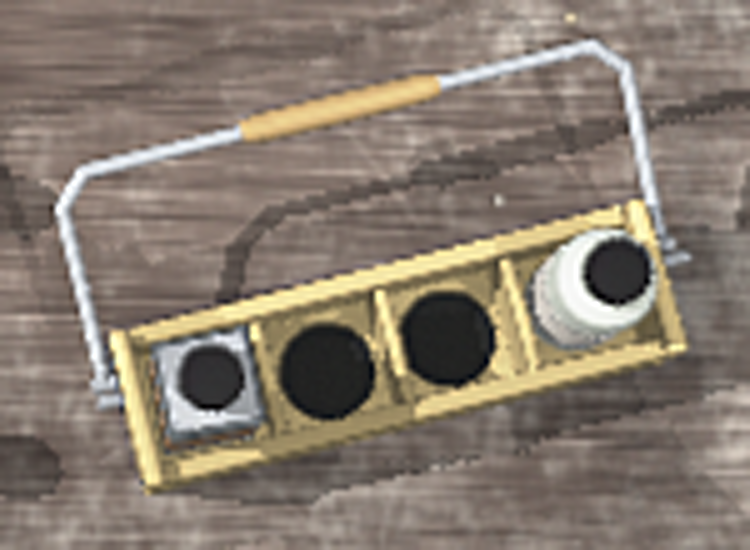

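View pics/s_z.png

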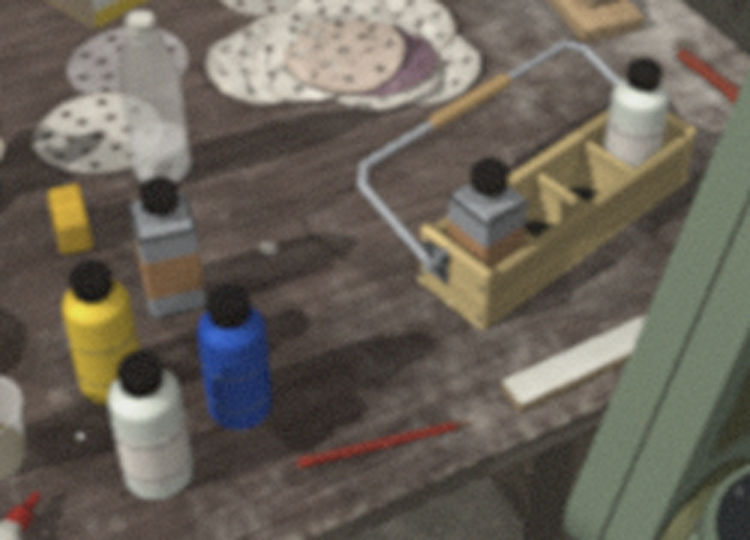

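```bash
cat > meas.py <<'E'
from h import *
c=cam('top'); im=c['pixels'].astype(int)
dark=(im.max(2)<60).astype(np.uint8)
n,l,st,ce=cv2.connectedComponentsWithStats(dark)
P={}
for name,(u,v),z in [('bottle',(200,298),140),('tin',(235.4,228.2),140),('padA',(360.4,274),11),('padB',(384.6,267.6),11),('cr_tin',(337,275),140+9),('cr_bot',(418,254),149),('yellow',(202,255),140),('blue',(235,286),140)]:
    k=l[int(round(v)),int(round(u))]; 
    if k==0: print(name,'none'); continue
    m=(l==k); p=onz(c,*ce[k],z); P[name]=p
    # extents
    cnt=max(cv2.findContours(m.astype(np.uint8),0,1)[0],key=len)[:,0]
    q=np.array([onz(c,a,b,z)[:2] for a,b in cnt]); (ex,ey)=np.ptp(q,axis=0)
    print(name,ce[k].round(1),st[k,4],p.round(1),'extent',ex.round(0),ey.round(0))
# handle: wood colour
d=P['padA']-P['padB']; L=np.hypot(*d[:2]); print('pad dist',L,'yaw of y axis',np.degrees(np.arctan2(d[1],d[0]))-90)
d=P['cr_tin']-P['cr_bot']; print('row',np.hypot(*d[:2]),np.degrees(np.arctan2(d[1],d[0]))-90)
hsv=cv2.cvtColor(c['pixels'],cv2.COLOR_RGB2HSV)
h=cv2.inRange(hsv,(8,90,120),(25,255,255)); h[:200]=0;h[240:]=0;h[:,:330]=0;h[:,400:]=0
n,l2,st,ce=cv2.connectedComponentsWithStats(h); k=1+np.argmax(st[1:,4]); print('handle',ce[k],st[k],onz(c,*ce[k],47))
cn=max(cv2.findContours((l2==k).astype(np.uint8),0,1)[0],key=len)[:,0]
q=np.array([onz(c,a,b,47)[:2] for a,b in cn],np.float32); print(cv2.minAreaRect(q))
# tin sides: light grey top + contour
E
python3 meas.py
```

```text
bottle [200.  297.9] 133 [399.6 335.2 140. ] extent 33.0 33.0
tin [235.4 227.9] 131 [597.2 246.  140. ] extent 37.0 34.0
padA [360.1 274. ] 282 [ 484.1 -117.6   11. ] extent 55.0 55.0
padB [384.1 267.4] 270 [ 505.3 -191.4   11. ] extent 53.0 55.0
cr_tin [337.  275.3] 120 [465.1 -41.2 149. ] extent 31.0 33.0
cr_bot [418.1 254.1] 129 [ 527.1 -267.6  149. ] extent 34.0 34.0
yellow [201.2 254.8] 132 [519.3 338.  140. ] extent 34.0 36.0
blue [234.7 285.2] 132 [435.5 241.3 140. ] extent 33.0 33.0
pad dist 76.7275059473622 yaw of y axis 15.992938225382304
row 234.7590068279535 15.316304543537825
handle [362.68544601 221.08920188] [343 215  40  13 213] [ 641.40778012 -122.88346094   47.        ]
((641.464599609375, -122.92021179199219), (16.4805908203125, 120.6520767211914), 14.96596908569336)
```

Run:
```python
from h import *
c=cam('top'); s=cam('scene')
for n,(a,b),z in [('TL',(110,335),80),('BL',(150,490),70),('TR',(640,200),80),('BR',(687,348),80),('pivL',(105,390),50),('pivR',(680,255),50),('cornL',(85,172),47),('cornR',(590,45),47)]:
    print(n,onz(c,295+a/5,200+b/5,z).round(1))
# scene zoom /3 +190
def sz(a,b):return (190+a/3,190+b/3)
for n,(a,b),z in [('bottlecap',(142,373),140),('tincap',(158,196),140),('crtin',(489,177),149),('crbot',(644,76),149),('handle',(468,102),47),('hL',(430,123),47),('hR',(507,80),47)]:
    print('scene',n,onz(s,*sz(a,b),z).round(1))
```

```text
TL [495.8  14.3  80. ]
BL [406.9 -10.   70. ]
TR [ 579.5 -297.7   80. ]
BR [ 492.  -322.9   80. ]
pivL [466.6  16.8  50. ]
pivR [ 551.5 -327.5   50. ]
cornL [598.4  30.4  47. ]
cornR [ 681.1 -276.9   47. ]
scene bottlecap [399.2 333.  140. ]
scene tincap [595.9 246.6 140. ]
scene crtin [464.8 -40.6 149. ]
scene crbot [ 524.7 -266.3  149. ]
scene handle [ 679.9 -148.4   47. ]
scene hL [667.2 -91.5  47. ]
scene hR [ 694.2 -209.6   47. ]
```

Run:
```python
from h import *
c=cam('top'); s=cam('scene','s1.png')
def tri(a,b):
    o1,d1=ray(c,*a);o2,d2=ray(s,*b)
    A=np.stack([d1,-d2],1);x=np.linalg.lstsq(A,o2-o1,rcond=None)[0]
    p,q=o1+d1*x[0],o2+d2*x[1]; return ((p+q)/2).round(1),np.linalg.norm(p-q).round(1)
print('handle',tri((362.7,221.1),(190+468/3,190+102/3)))
print('bottlecap',tri((200,297.9),(190+142/3,190+373/3)))
print('tincap',tri((235.4,227.9),(190+158/3,190+196/3)))
print('crtin',tri((337,275.3),(190+489/3,190+177/3)))
print('crbot',tri((418.1,254.1),(190+644/3,190+76/3)))
```

```text
handle (array([ 631.7, -118.2,   92.8]), np.float64(0.6))
bottlecap (array([399.1, 333.9, 140.8]), np.float64(2.0))
tincap (array([597.3, 246.2, 138.7]), np.float64(0.0))
crtin (array([465.3, -41.1, 148.4]), np.float64(0.3))
crbot (array([ 527.2, -268.3,  146.6]), np.float64(0.4))
```

Run:
```python
import cv2
t=cv2.imread('pics/top0.png'); s=cv2.imread('pics/scene0.png')
a=cv2.resize(t[208:258,215:265],None,fx=12,fy=12,interpolation=cv2.INTER_CUBIC)
cv2.imwrite('pics/tin.png',a)
b=cv2.resize(s[240:310,225:275],None,fx=8,fy=8,interpolation=cv2.INTER_CUBIC)
cv2.imwrite('pics/tin_s.png',b)
```

```text
(no output)
```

View pics/tin.png

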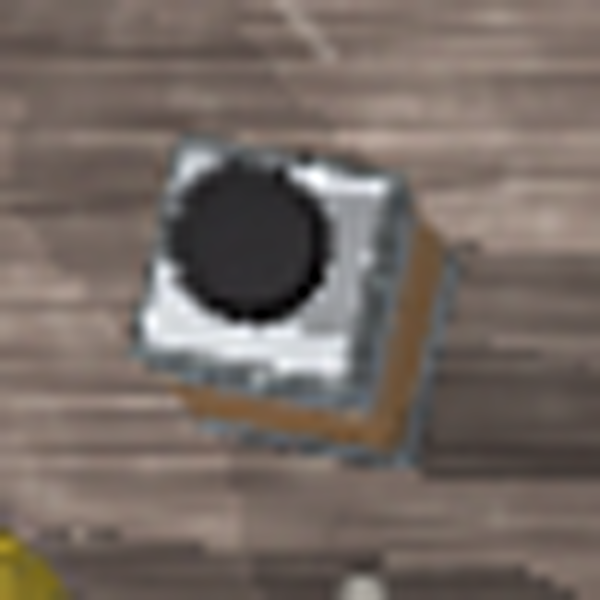

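View pics/tin_s.png

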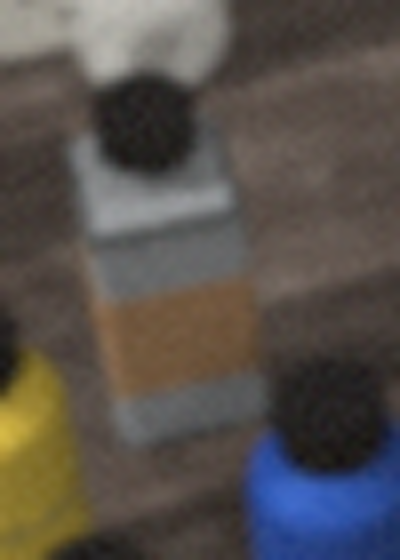

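Run:
```python
from h import *
c=cam('top')
q=[onz(c,215+a/12,208+b/12,112)[:2] for a,b in [(180,138),(408,180),(368,408),(138,355)]]
for i in range(4):
    d=q[(i+1)%4]-q[i]; print(q[i].round(1),np.hypot(*d).round(1),np.degrees(np.arctan2(d[1],d[0])).round(1)%90)
print(np.mean(q,0))
b=[onz(c,215+a/12,208+b/12,0)[:2] for a,b in [(455,245),(415,465),(205,430)]]
for i in range(2):
    d=b[i+1]-b[i]; print(np.hypot(*d).round(1),np.degrees(np.arctan2(d[1],d[0])).round(1)%90)
s=robot.read_state(); from scipy.spatial.transform import Rotation as R
print(R.from_euler('xyz',s['ee_rot']).as_matrix().round(3))
```

```text
[627.1 267.3] 56.0 80.1
[617.5 212.1] 56.3 82.30000000000001
[561.8 219.7] 56.7 77.6
[574. 275.] 53.8 81.7
[595.09143132 243.52711017]
58.5 81.9
55.0 81.1
[[-0.     0.961  0.275]
 [ 0.     0.275 -0.961]
 [-1.    -0.    -0.   ]]
```

Call:
step_arm([
  {"delta_pos": [0, 0, 0], "angular": [-0.18, 0, 0], "grip": 0.085},
  {"delta_pos": [0, 0, 0], "angular": [-0.18, 0, 0], "grip": 0.085},
  {"delta_pos": [0, 0, 0], "angular": [-0.18, 0, 0], "grip": 0.085},
  {"delta_pos": [0, 0, 0], "angular": [-0.18, 0, 0], "grip": 0.085},
  {"delta_pos": [0, 0, 0], "angular": [-0.18, 0, 0], "grip": 0.085},
  {"delta_pos": [0, 0, 0], "angular": [-0.18, 0, 0], "grip": 0.085},
  {"delta_pos": [0, 0, 0], "angular": [-0.18, 0, 0], "grip": 0.085},
  {"delta_pos": [0, 0, 0], "angular": [-0.18, 0, 0], "grip": 0.085},
])

```text
clock: 1.45
tool_pos: [158.2, -552.7, 248.4]
ee_rot: [-1.755, 1.571, -1.559]
wrist_force: [0.2, 0.3, -0.5]
grip_width: 85.2
```

```bash
cat > go.py <<'E'
import sys
from h import *
from scipy.spatial.transform import Rotation as Ro
def go(p,jaw):
    s=robot.read_state(); M=Ro.from_euler('xyz',s['ee_rot']).as_matrix(); t=np.array(s['tool_pos'])
    print('clk',round(s['clock'],2),'pos',t.round(1),'jaw',np.degrees(np.arctan2(M[1,2],M[0,2])).round(2),'q',np.round(s['joint_positions'],2),'F',np.round(s['wrist_force'],1),'w',round(s['grip_width'],1))
    j=np.radians(jaw); T=np.stack([[0,0,-1],[-np.sin(j),np.cos(j),0],[np.cos(j),np.sin(j),0]],1)
    print('move mm tool',(M.T@(np.array(p)-t)).round(1),'rotvec',Ro.from_matrix(M.T@T).as_rotvec().round(3))
if __name__=='__main__':
    a=list(map(float,sys.argv[1:])); go(a[:3],a[3])
E
python3 go.py 460 -250 250 15.3
```

```text
clk 1.45 pos [ 158.2 -552.7  248.4] jaw 11.22 q [-1.31  0.32  1.56 -0.    1.26 -1.51] F [ 0.2  0.3 -0.5] w 85.2
move mm tool [ -1.7 238.1 354.9] rotvec [-0.071 -0.     0.   ]
```

Call:
step_arm([
  {"delta_pos": [0, 0.03, 0.045], "angular": [-0.071, 0, 0], "grip": 0.085},
  {"delta_pos": [0, 0.03, 0.045], "angular": [0, 0, 0], "grip": 0.085},
  {"delta_pos": [0, 0.03, 0.045], "angular": [0, 0, 0], "grip": 0.085},
  {"delta_pos": [0, 0.03, 0.045], "angular": [0, 0, 0], "grip": 0.085},
  {"delta_pos": [0, 0.03, 0.045], "angular": [0, 0, 0], "grip": 0.085},
  {"delta_pos": [0, 0.03, 0.045], "angular": [0, 0, 0], "grip": 0.085},
  {"delta_pos": [0, 0.03, 0.045], "angular": [0, 0, 0], "grip": 0.085},
  {"delta_pos": [0, 0.03, 0.045], "angular": [0, 0, 0], "grip": 0.085},
])

```text
clock: 2.45
tool_pos: [451.6, -222.7, 248.8]
ee_rot: [-1.084, 1.565, -0.821]
wrist_force: [1.4, -0.5, -0.4]
grip_width: 85.3
```

```bash
python3 go.py 470 -50 250 15.3; python3 go.py 399 334 250 15.3
```

```text
clk 2.45 pos [ 451.6 -222.7  248.8] jaw 15.02 q [-0.48  0.2   1.72 -0.    1.21 -0.74] F [ 1.4 -0.5 -0.4] w 85.3
move mm tool [ -1.9 162.   62.5] rotvec [-0.005  0.003  0.005]
clk 2.45 pos [ 451.6 -222.7  248.8] jaw 15.02 q [-0.48  0.2   1.72 -0.    1.21 -0.74] F [ 1.4 -0.5 -0.4] w 85.3
move mm tool [ -3.8 551.3  93.5] rotvec [-0.005  0.003  0.005]
```

Call:
step_arm([
  {"delta_pos": [0, 0.058, 0.01], "angular": [0, 0.003, 0.005], "grip": 0.085},
  {"delta_pos": [0, 0.058, 0.01], "angular": [0, 0, 0], "grip": 0.085},
  {"delta_pos": [0, 0.058, 0.01], "angular": [0, 0, 0], "grip": 0.085},
  {"delta_pos": [0, 0.058, 0.01], "angular": [0, 0, 0], "grip": 0.085},
  {"delta_pos": [0, 0.058, 0.01], "angular": [0, 0, 0], "grip": 0.085},
  {"delta_pos": [0, 0.058, 0.01], "angular": [0, 0, 0], "grip": 0.085},
  {"delta_pos": [0, 0.058, 0.01], "angular": [0, 0, 0], "grip": 0.085},
  {"delta_pos": [0, 0.058, 0.01], "angular": [0, 0, 0], "grip": 0.085},
])

```text
clock: 3.45
tool_pos: [409.7, 260.6, 250.1]
ee_rot: [-0.129, 1.562, 0.133]
wrist_force: [0.4, 0.2, -0.6]
grip_width: 85.0
```

```bash
python3 go.py 399 334 200 15.3
```

```text
clk 3.45 pos [409.7 260.6 250.1] jaw 14.99 q [ 0.55  0.17  1.76 -0.    1.2   0.28] F [ 0.4  0.2 -0.6] w 85.0
move mm tool [50.  73.7  8.3] rotvec [-0.005  0.009  0.001]
```

Call:
step_arm([
  {"delta_pos": [0, 0.037, 0.004], "angular": [-0.005, 0.009, 0], "grip": 0.07},
  {"delta_pos": [0.0, 0.037, 0.004], "angular": [0, 0, 0], "grip": 0.07},
  {"delta_pos": [0.025, 0, 0], "angular": [0, 0, 0], "grip": 0.07},
  {"delta_pos": [0.025, 0, 0], "angular": [0, 0, 0], "grip": 0.07},
  {"delta_pos": [0, 0, 0], "angular": [0, 0, 0], "grip": 0.07},
])

```text
clock: 4.08
tool_pos: [396.5, 342.1, 199.4]
ee_rot: [0.241, 1.569, 0.516]
wrist_force: [0.0, -0.4, 0.2]
grip_width: 70.3
```

```bash
python3 go.py 399 334 143 15.3; python3 -c "
from h import *
c=cam('wrist','w1.png'); print(proj(c,(399,334,150)),proj(c,(399,334,128)))"
```

```text
clk 4.08 pos [396.5 342.1 199.4] jaw 15.75 q [ 0.69  0.28  1.76 -0.    1.1   0.42] F [ 0.  -0.4  0.2] w 70.3
move mm tool [56.4 -8.5  0.1] rotvec [ 0.008  0.002 -0.001]
[323.14226543 299.54588045] [322.93103891 282.04010471]
```

View pics/w1.png

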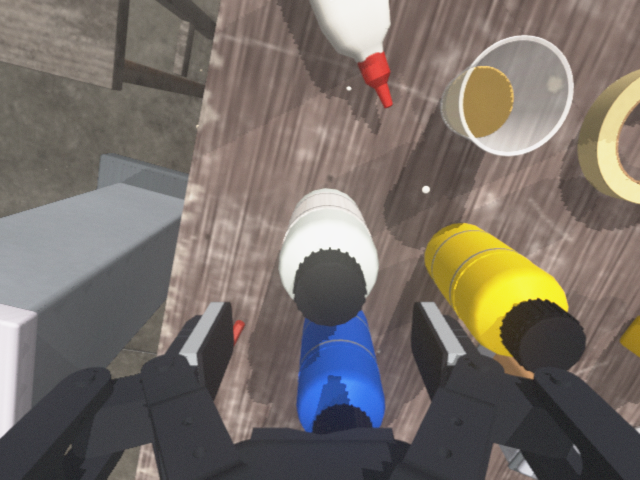

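```bash
python3 -c "
from h import *
c=cam('wrist'); im=c['pixels'].astype(int); d=(im.max(2)<75).astype(np.uint8); d[340:]=0
n,l,st,ce=cv2.connectedComponentsWithStats(d)
for k in range(1,n):
  if st[k,4]>500: print(st[k],ce[k],onz(c,*ce[k],143))
print(onz(c,330,287,150), onz(c,331,286,143),-c['R'].T@c['t'])
"
```

```text
[113   0  15  91 692] [120.05346821  42.19797688] [284.29868286 423.56845478 143.        ]
[ 293  271   71   54 2195] [329.24783599 302.1453303 ] [404.41762232 330.19048183 143.        ]
[ 498  299   84   41 2597] [537.25876011 322.60685406] [514.41620992 348.53369702 143.        ]
[205 303  28  37 623] [222.00481541 325.16211878] [353.26706446 301.92110355 143.        ]
[411 302  29  38 657] [421.58751903 324.9543379 ] [455.49175939 330.61421622 143.        ]
[401.38848081 341.46322049 150.        ] [402.75466499 339.21493688 143.        ] [375.57485182 415.07759705 326.21853954]
```

```bash
python3 go.py 401 336 144 15.3
```

```text
clk 4.17 pos [397.7 342.8 201.5] jaw 15.73 q [ 0.69  0.27  1.76 -0.    1.11  0.42] F [ 0.5 -0.3 -0.2] w 69.7
move mm tool [57.5 -7.5  1. ] rotvec [ 0.008  0.006 -0.002]
```

Call:
step_arm([
  {"delta_pos": [0.015, -0.0075, 0.001], "angular": [0.008, 0.0, 0], "grip": 0.07},
  {"delta_pos": [0.02, 0, 0], "angular": [0, 0, 0], "grip": 0.07},
  {"delta_pos": [0.015, 0, 0], "angular": [0, 0, 0], "grip": 0.07},
  {"delta_pos": [0, 0, 0], "angular": [0, 0, 0], "grip": 0.07},
])

```text
clock: 4.68
tool_pos: [403.2, 334.6, 151.7]
ee_rot: [0.326, 1.558, 0.59]
wrist_force: [-0.4, -0.9, 0.1]
grip_width: 70.0
```

```bash
python3 go.py 401 336 144 15.3;python3 go.py 401 336 144 15.3
```

```text
clk 4.67 pos [403.2 334.6 151.7] jaw 15.1 q [ 0.67  0.32  1.83 -0.    0.98  0.41] F [-0.4 -0.9  0.1] w 70.0
move mm tool [ 7.7  1.9 -1.9] rotvec [-0.003  0.012 -0.004]
clk 4.67 pos [403.2 334.6 151.7] jaw 15.1 q [ 0.67  0.32  1.83 -0.    0.98  0.41] F [-0.4 -0.9  0.1] w 70.0
move mm tool [ 7.7  1.9 -1.9] rotvec [-0.003  0.012 -0.004]
```

Call:
step_arm([
  {"delta_pos": [0.0075, 0.0015, -0.0015], "angular": [0, 0.01, -0.003], "grip": 0.07},
  {"delta_pos": [0, 0, 0], "angular": [0, 0, 0], "grip": 0.05},
  {"delta_pos": [0, 0, 0], "angular": [0, 0, 0], "grip": 0.0},
  {"delta_pos": [0, 0, 0], "angular": [0, 0, 0], "grip": 0.0},
  {"delta_pos": [0, 0, 0], "angular": [0, 0, 0], "grip": 0.0},
  {"delta_pos": [0, 0, 0], "angular": [0, 0, 0], "grip": 0.0},
])

```text
clock: 5.42
tool_pos: [402.4, 336.2, 145.6]
ee_rot: [0.469, 1.566, 0.732]
wrist_force: [-0.2, 0.4, -1.5]
grip_width: 34.1
```

```bash
python3 go.py 401 336 250 15.3; python3 -c "
from h import *
cam('wrist','w2.png')"
```

```text
clk 5.42 pos [402.4 336.2 145.6] jaw 15.07 q [0.67 0.33 1.83 0.   0.97 0.41] F [-0.2  0.4 -1.5] w 34.1
move mm tool [-104.5    0.4   -0.9] rotvec [-0.004  0.005 -0.002]
```

View pics/w2.png

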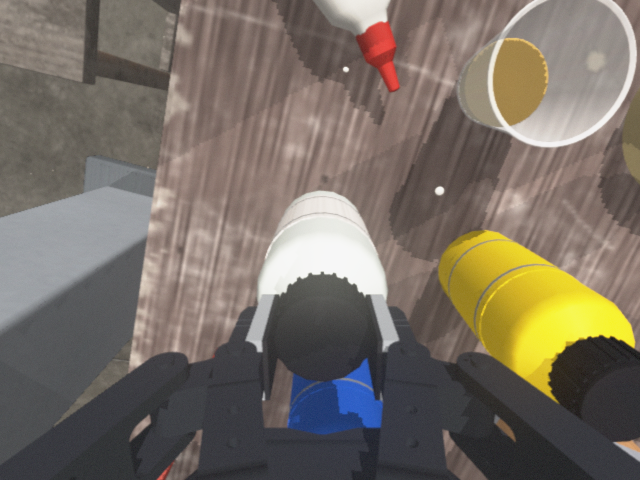

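Call:
step_arm([
  {"delta_pos": [-0.015, 0, 0], "angular": [0, 0.005, 0], "grip": 0.0},
  {"delta_pos": [-0.03, 0, 0], "angular": [0, 0, 0], "grip": 0.0},
  {"delta_pos": [-0.04, 0, 0], "angular": [0, 0, 0], "grip": 0.0},
  {"delta_pos": [-0.045, 0, 0], "angular": [0, 0, 0], "grip": 0.0},
  {"delta_pos": [-0.04, 0, 0], "angular": [0, 0, 0], "grip": 0.0},
  {"delta_pos": [-0.025, 0, 0], "angular": [0, 0, 0], "grip": 0.0},
])

```text
clock: 6.22
tool_pos: [400.1, 333.6, 339.5]
ee_rot: [-2.844, 1.553, -2.58]
wrist_force: [0.1, -0.1, -3.7]
grip_width: 33.9
```

```bash
python3 go.py 505 -192 340 15.3
```

```text
clk 6.22 pos [400.1 333.6 339.5] jaw 15.08 q [0.67 0.2  1.51 0.   1.46 0.41] F [ 0.1 -0.1 -3.7] w 33.9
move mm tool [   2.8 -534.8  -35.5] rotvec [-0.004 -0.017  0.005]
```

Call:
step_arm([
  {"delta_pos": [0, -0.02, -0.001], "angular": [0, -0.015, 0.004], "grip": 0.0},
  {"delta_pos": [0, -0.04, -0.003], "angular": [0, 0, 0], "grip": 0.0},
  {"delta_pos": [0, -0.05, -0.004], "angular": [0, 0, 0], "grip": 0.0},
  {"delta_pos": [0, -0.05, -0.004], "angular": [0, 0, 0], "grip": 0.0},
  {"delta_pos": [0, -0.05, -0.004], "angular": [0, 0, 0], "grip": 0.0},
  {"delta_pos": [0, -0.05, -0.004], "angular": [0, 0, 0], "grip": 0.0},
  {"delta_pos": [0, -0.05, -0.004], "angular": [0, 0, 0], "grip": 0.0},
  {"delta_pos": [0, -0.05, -0.004], "angular": [0, 0, 0], "grip": 0.0},
])

```text
clock: 7.22
tool_pos: [461.1, -37.3, 329.0]
ee_rot: [-2.907, 1.551, -2.638]
wrist_force: [0.4, 0.1, -2.8]
grip_width: 33.9
```

```bash
python3 go.py 505 -192 340 15.3
```

```text
clk 7.22 pos [461.1 -37.3 329. ] jaw 15.36 q [-0.1   0.1   1.64 -0.01  1.41 -0.36] F [ 0.4  0.1 -2.8] w 33.9
move mm tool [ -10.3 -160.8    1.2] rotvec [ 0.001 -0.02   0.005]
```

Call:
step_arm([
  {"delta_pos": [-0.01, -0.045, 0], "angular": [0, -0.015, 0.004], "grip": 0.0},
  {"delta_pos": [0, -0.045, 0], "angular": [0, 0, 0], "grip": 0.0},
  {"delta_pos": [0, -0.035, 0], "angular": [0, 0, 0], "grip": 0.0},
  {"delta_pos": [0, -0.02, 0], "angular": [0, 0, 0], "grip": 0.0},
  {"delta_pos": [0, 0, 0], "angular": [0, 0, 0], "grip": 0.0},
])

```text
clock: 7.85
tool_pos: [492.3, -187.2, 330.0]
ee_rot: [2.81, 1.549, 3.07]
wrist_force: [-0.1, -0.1, -4.0]
grip_width: 34.0
```

```bash
python3 go.py 505 -192 200 15.3; python3 -c "
from h import *
cam('wrist','w3.png');cam('top','t3.png')
a=cv2.imread('pics/t3.png')[180:330,270:470]; cv2.imwrite('pics/t3z.png',cv2.resize(a,None,fx=4,fy=4,interpolation=2))"
```

```text
clk 7.85 pos [ 492.3 -187.2  330. ] jaw 14.89 q [-0.38  0.21  1.51 -0.01  1.44 -0.64] F [-0.1 -0.1 -4. ] w 34.0
move mm tool [129.7  -8.9  13.7] rotvec [-0.007 -0.02  -0.007]
```

View pics/w3.png

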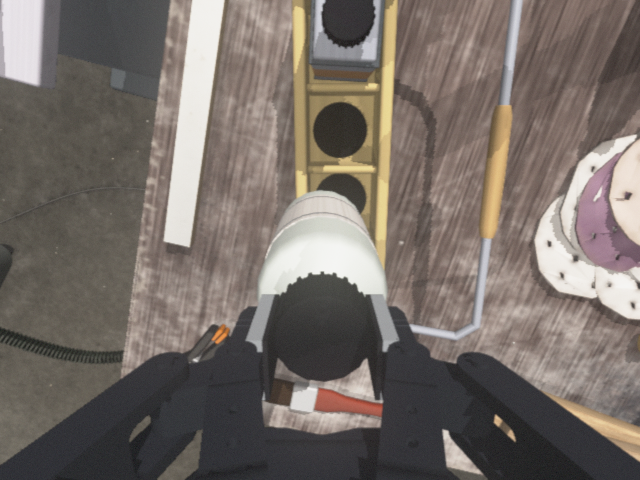

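View pics/t3z.png

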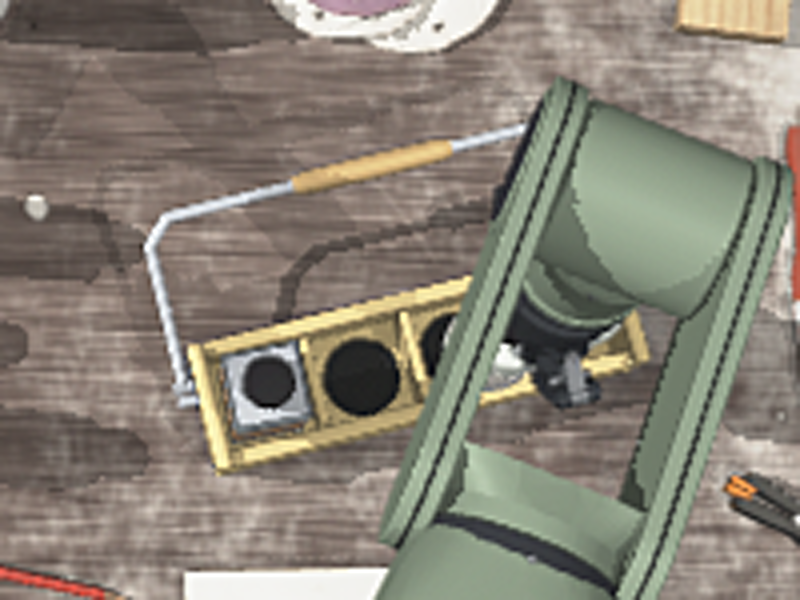

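```bash
cat > wp.py <<'E'
from h import *
c=cam('wrist'); im=c['pixels'].astype(int); d=(im.max(2)<60).astype(np.uint8); d[260:]=0
n,l,st,ce=cv2.connectedComponentsWithStats(d)
for k in range(1,n):
  if st[k,4]>300:
    cn=max(cv2.findContours((l==k).astype(np.uint8),0,1)[0],key=len)[:,0]
    q=np.array([onz(c,a,b,11)[:2] for a,b in cn],np.float32); r=cv2.minEnclosingCircle(q)
    print(st[k],ce[k].round(1),onz(c,*ce[k],11).round(1),'circ',np.round(r[0],1),round(r[1],1),'@149',onz(c,*ce[k],149).round(1))
E
python3 wp.py; python3 go.py 505 -192 200 15.3
```

```text
[ 322    0   52   50 2027] [347.6  21.9] [465.5  -9.8  11. ] circ [464.9  -7.9] 27.8 @149 [468.3 -41.7 149. ]
[ 314  104   52   54 2134] [339.1 130.7] [ 486.3 -115.8   11. ] circ [ 486.6 -116.6] 28.8 @149 [ 482.7 -114.8  149. ]
clk 8.0 pos [ 492.5 -185.3  331. ] jaw 15.04 q [-0.38  0.21  1.51 -0.01  1.44 -0.64] F [-0.4 -0.4 -4.6] w 34.1
move mm tool [130.7 -10.6  12.8] rotvec [-0.005 -0.019 -0.007]
```

Run:
```python
from h import *
from scipy.spatial.transform import Rotation as Ro
c=cam('wrist'); s=robot.read_state(); M=Ro.from_euler('xyz',s['ee_rot']).as_matrix(); t=np.array(s['tool_pos'])
for z in (-10,0,5):
  for uv in [(321,272),(321,328),(321,380),(268,328),(374,328)]:
    o,d=ray(c,*uv); o=M.T@(o-t); d=M.T@d; print(z,uv,(o+d*(-z-o[0])/d[0]).round(1))
# bottle body: edges of base at v~192 : tool x = +145-? 
for uv in [(323,192)]:
    o,d=ray(c,*uv); o=M.T@(o-t); d=M.T@d; print(uv,(o+d*(145-o[0])/d[0]).round(1),(o+d*(35-o[0])/d[0]).round(1))
print(M.T@(-c['R'].T@c['t']-t))
```

```text
-10 (321, 272) [10.  22.  -1.1]
-10 (321, 328) [10.  -1.7 -1.1]
-10 (321, 380) [ 10.  -25.7  -1.1]
-10 (268, 328) [ 10.   -1.7 -21.9]
-10 (374, 328) [10.  -1.7 19.8]
0 (321, 272) [ 0. 26. -1.]
0 (321, 328) [ 0.   4.1 -1.1]
0 (321, 380) [  0.  -18.2  -1.1]
0 (268, 328) [  0.    4.1 -20.4]
0 (374, 328) [ 0.   4.1 18.3]
5 (321, 272) [-5. 28. -1.]
5 (321, 328) [-5.   6.9 -1. ]
5 (321, 380) [ -5.  -14.5  -1.1]
5 (268, 328) [ -5.    6.9 -19.6]
5 (374, 328) [-5.   6.9 17.5]
(323, 192) [145.   28.8  -0. ] [35.  47.9 -0.3]
[-125.14677846   75.73779115   -0.65068755]
```

Call:
step_arm([
  {"delta_pos": [0.03, -0.008, 0.01], "angular": [0, -0.02, -0.007], "grip": 0.0},
  {"delta_pos": [0.035, -0.002, 0.004], "angular": [0, 0, 0], "grip": 0.0},
  {"delta_pos": [0.02, 0, 0], "angular": [0, 0, 0], "grip": 0.0},
  {"delta_pos": [0, 0, 0], "angular": [0, 0, 0], "grip": 0.0},
])

```text
clock: 8.55
tool_pos: [509.2, -186.7, 246.1]
ee_rot: [-0.394, 1.564, -0.125]
wrist_force: [-0.2, 0.2, -4.1]
grip_width: 34.0
```

```bash
python3 go.py 506.7 -192.3 157 15.3;python3 wp.py;python3 go.py 506.7 -192.3 157 15.3; python3 -c "
from h import *
cam('wrist','w4.png')"
```

```text
clk 8.55 pos [ 509.2 -186.7  246.1] jaw 15.45 q [-0.37  0.27  1.65  0.    1.22 -0.64] F [-0.2  0.2 -4.1] w 34.0
move mm tool [89.1 -4.5 -4.4] rotvec [0.003 0.006 0.003]
[ 285   90   65   67 3401] [317.2 122.9] [ 486.2 -115.7   11. ] circ [ 486.6 -116.6] 29.1 @149 [ 486.7 -114.9  149. ]
clk 8.6 pos [ 509.8 -187.   247.2] jaw 15.45 q [-0.37  0.27  1.64  0.    1.22 -0.64] F [ 1.   0.3 -3.2] w 33.9
move mm tool [90.2 -3.9 -5.2] rotvec [0.003 0.008 0.004]
```

View pics/w4.png

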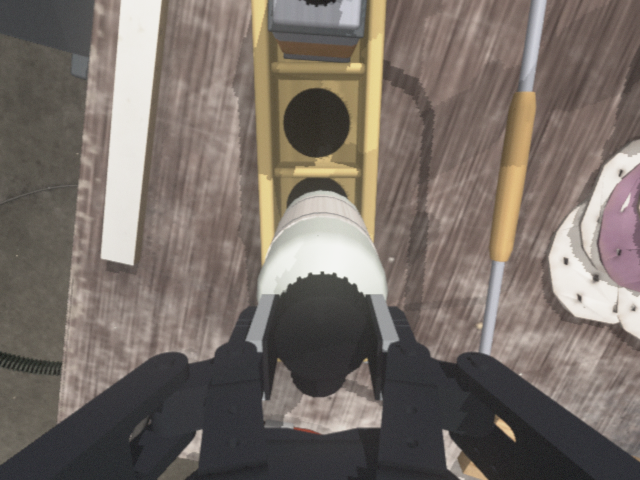

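Call:
step_arm([
  {"delta_pos": [0.01, -0.004, -0.005], "angular": [0.003, 0.006, 0.003], "grip": 0.0},
  {"delta_pos": [0, 0, 0], "angular": [0, 0, 0], "grip": 0.0},
])

```text
clock: 8.9
tool_pos: [507.3, -193.0, 239.5]
ee_rot: [-0.638, 1.563, -0.371]
wrist_force: [0.1, -0.0, -4.3]
grip_width: 34.0
```

```bash
python3 go.py 506.7 -192.3 157 15.3; python3 -c "
from h import *
cam('wrist')";python3 go.py 506.7 -192.3 157 15.3
```

```text
clk 8.9 pos [ 507.3 -193.   239.5] jaw 15.3 q [-0.38  0.27  1.66  0.    1.21 -0.65] F [ 0.1 -0.  -4.3] w 34.0
move mm tool [82.5  1.2 -0.9] rotvec [-0.     0.006  0.005]
clk 8.95 pos [ 507.9 -193.   240.2] jaw 15.29 q [-0.38  0.27  1.66  0.    1.2  -0.65] F [-0.   0.2 -3. ] w 34.3
move mm tool [83.2  1.5 -1.6] rotvec [-0.     0.008  0.006]
```

Call:
step_arm([
  {"delta_pos": [0.015, 0.0005, -0.001], "angular": [0, 0.006, 0.005], "grip": 0.0},
  {"delta_pos": [0.02, 0, 0], "angular": [0, 0, 0], "grip": 0.0},
  {"delta_pos": [0.015, 0, 0], "angular": [0, 0, 0], "grip": 0.0},
  {"delta_pos": [0, 0, 0], "angular": [0, 0, 0], "grip": 0.0},
])

```text
clock: 9.45
tool_pos: [506.9, -193.0, 187.5]
ee_rot: [-0.028, 1.569, 0.238]
wrist_force: [0.6, 0.2, -4.2]
grip_width: 34.3
```

```bash
python3 go.py 506.7 -192.3 157 15.3
```

```text
clk 9.45 pos [ 506.9 -193.   187.5] jaw 15.26 q [-0.39  0.31  1.73  0.    1.09 -0.65] F [ 0.6  0.2 -4.2] w 34.3
move mm tool [30.5  0.8 -0. ] rotvec [-0.001  0.002  0.   ]
```

Base is below the wall tops with no side force; continue down.

Call:
step_arm([
  {"delta_pos": [0.012, 0, 0], "angular": [0, 0, 0], "grip": 0.0},
  {"delta_pos": [0.01, 0, 0], "angular": [0, 0, 0], "grip": 0.0},
  {"delta_pos": [0.004, 0, 0], "angular": [0, 0, 0], "grip": 0.0},
  {"delta_pos": [0, 0, 0], "angular": [0, 0, 0], "grip": 0.0},
])

```text
clock: 9.95
tool_pos: [507.7, -193.3, 160.4]
ee_rot: [-0.352, 1.568, -0.085]
wrist_force: [1.1, 0.6, -3.4]
grip_width: 34.3
```

```bash
python3 go.py 506.7 -192.3 157 15.3
```

```text
clk 9.95 pos [ 507.7 -193.3  160.4] jaw 15.27 q [-0.39  0.34  1.77  0.    1.03 -0.65] F [ 1.1  0.6 -3.4] w 34.3
move mm tool [ 3.4  1.2 -0.7] rotvec [-0.001  0.003  0.001]
```

Call:
step_arm([
  {"delta_pos": [0.002, 0, 0], "angular": [0, 0, 0], "grip": 0.0},
  {"delta_pos": [0.002, 0, 0], "angular": [0, 0, 0], "grip": 0.0},
])

```text
clock: 10.2
tool_pos: [508.2, -193.5, 156.9]
ee_rot: [-0.448, 1.566, -0.182]
wrist_force: [-0.2, -0.3, -3.9]
grip_width: 34.1
```

```bash
python3 go.py 506.7 -192.3 157 15.3
```

```text
clk 10.2 pos [ 508.2 -193.5  156.9] jaw 15.26 q [-0.39  0.34  1.78  0.    1.02 -0.65] F [-0.2 -0.3 -3.9] w 34.1
move mm tool [-0.1  1.5 -1.1] rotvec [-0.001  0.004  0.002]
```

Call:
step_arm([
  {"delta_pos": [0.002, 0, 0], "angular": [0, 0, 0], "grip": 0.0},
  {"delta_pos": [0.001, 0, 0], "angular": [0, 0, 0], "grip": 0.0},
])

```text
clock: 10.45
tool_pos: [508.6, -194.1, 156.5]
ee_rot: [-0.655, 1.564, -0.388]
wrist_force: [-2.2, 0.5, 3.0]
grip_width: 34.2
```

```bash
python3 go.py 506.7 -192.3 157 15.3
```

```text
clk 10.45 pos [ 508.6 -194.1  156.5] jaw 15.28 q [-0.39  0.34  1.78 -0.    1.01 -0.65] F [-2.2  0.5  3. ] w 34.2
move mm tool [-0.5  2.2 -1.3] rotvec [-0.     0.006  0.004]
```

Call:
step_arm([
  {"delta_pos": [0, 0, 0], "angular": [0, 0, 0], "grip": 0.065},
  {"delta_pos": [0, 0, 0], "angular": [0, 0, 0], "grip": 0.065},
  {"delta_pos": [0, 0, 0], "angular": [0, 0, 0], "grip": 0.065},
  {"delta_pos": [-0.01, 0, 0], "angular": [0, 0, 0], "grip": 0.07},
  {"delta_pos": [-0.02, 0, 0], "angular": [0, 0, 0], "grip": 0.07},
  {"delta_pos": [-0.04, 0, 0], "angular": [0, 0, 0], "grip": 0.07},
  {"delta_pos": [-0.04, 0, 0], "angular": [0, 0, 0], "grip": 0.07},
])

```text
clock: 11.32
tool_pos: [507.6, -193.5, 268.8]
ee_rot: [-0.57, 1.566, -0.304]
wrist_force: [0.6, -0.1, -1.0]
grip_width: 69.8
```

```bash
python3 go.py 598 247 260 -9; python3 -c "
from h import *
cam('scene','s5.png');cam('wrist','w5.png')
a=cv2.imread('pics/s5.png')[190:310,300:460]; cv2.imwrite('pics/s5z.png',cv2.resize(a,None,fx=4,fy=4,interpolation=2))"
```

```text
clk 11.32 pos [ 507.6 -193.5  268.8] jaw 15.28 q [-0.39  0.25  1.6   0.    1.28 -0.65] F [ 0.6 -0.1 -1. ] w 69.8
move mm tool [  8.6 401.2 203.3] rotvec [0.424 0.005 0.002]
```

View pics/s5z.png

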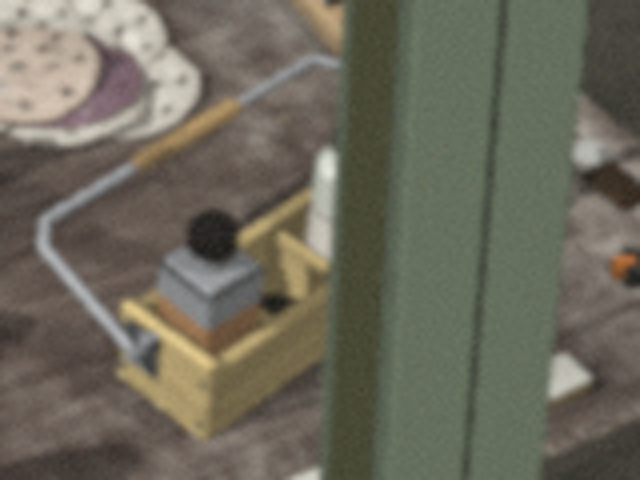

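View pics/w5.png

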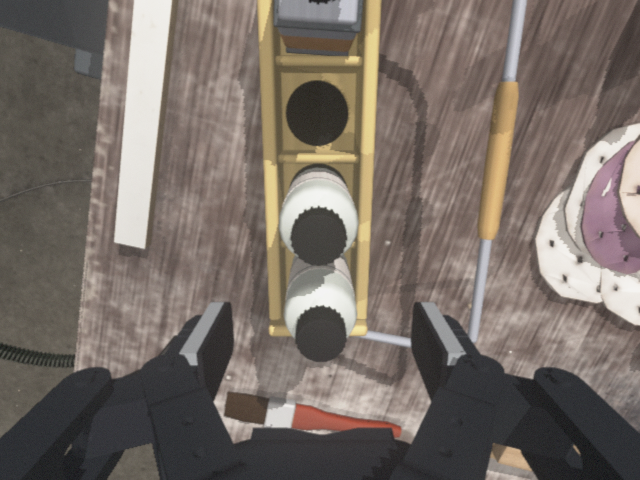

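Call:
step_arm([
  {"delta_pos": [0, 0.04, 0.02], "angular": [0, 0, 0], "grip": 0.07},
  {"delta_pos": [0, 0.052, 0.026], "angular": [0, 0, 0], "grip": 0.07},
  {"delta_pos": [0, 0.052, 0.026], "angular": [0, 0, 0], "grip": 0.07},
  {"delta_pos": [0, 0.052, 0.026], "angular": [0, 0, 0], "grip": 0.07},
  {"delta_pos": [0, 0.052, 0.026], "angular": [0, 0, 0], "grip": 0.07},
  {"delta_pos": [0, 0.052, 0.026], "angular": [0, 0, 0], "grip": 0.07},
  {"delta_pos": [0, 0.052, 0.026], "angular": [0, 0, 0], "grip": 0.07},
  {"delta_pos": [0, 0.04, 0.02], "angular": [0, 0, 0], "grip": 0.07},
])

```text
clock: 12.42
tool_pos: [598.8, 244.7, 270.4]
ee_rot: [-0.717, 1.553, -0.458]
wrist_force: [0.2, -0.9, -0.0]
grip_width: 69.8
```

```bash
python3 go.py 598 247 210 -9
```

```text
clk 12.43 pos [598.8 244.7 270.4] jaw 14.87 q [ 0.38  0.42  1.36 -0.01  1.35  0.12] F [ 0.2 -0.9 -0. ] w 69.8
move mm tool [60.4  3.2 -1. ] rotvec [0.417 0.016 0.009]
```

Call:
step_arm([
  {"delta_pos": [0.01, 0, 0], "angular": [0.14, 0.008, 0.004], "grip": 0.07},
  {"delta_pos": [0.02, 0, 0], "angular": [0.14, 0.005, 0.003], "grip": 0.07},
  {"delta_pos": [0.02, 0, 0], "angular": [0.14, 0, 0], "grip": 0.07},
  {"delta_pos": [0, 0, 0], "angular": [0, 0, 0], "grip": 0.07},
])

```text
clock: 12.92
tool_pos: [598.4, 249.4, 216.5]
ee_rot: [-1.724, 1.568, -1.89]
wrist_force: [0.6, -0.4, 0.8]
grip_width: 70.0
```

```bash
python3 -c "
from h import *
cam('wrist','w6.png')"; python3 go.py 598 247 144 -9
```

```text
clk 12.97 pos [599.1 249.6 217.7] jaw -9.47 q [ 0.38  0.45  1.43 -0.    1.26  0.54] F [ 0.3  0.  -0.6] w 70.1
move mm tool [73.8 -2.6 -0.7] rotvec [-0.008  0.002  0.002]
```

View pics/w6.png

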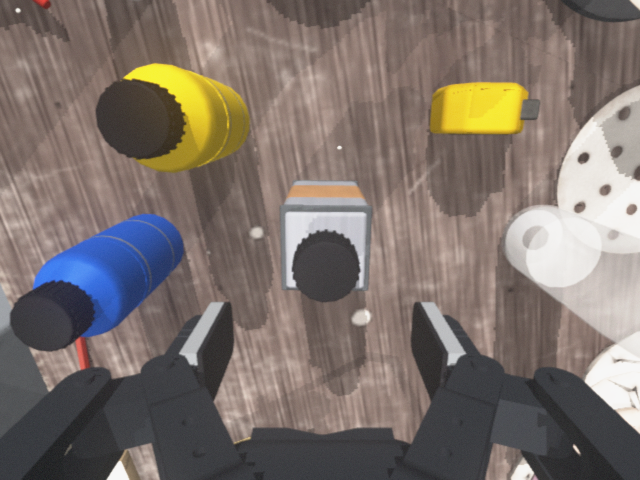

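```bash
python3 -c "
from h import *
c=cam('wrist'); print(onz(c,326,265,140),onz(c,281+1,206,112),onz(c,371,207,112),onz(c,280,290,112),onz(c,368,290,112))
c=cam('wrist'); print(onz(c,326,265,140))"; python3 go.py 598 247 144 -9
```

```text
[600.41811035 248.08421785 140.        ] [578.75637577 279.86457223 112.        ] [632.21459426 270.3156637  112.        ] [566.62188758 225.3069277  112.        ] [623.26097408 215.83299408 112.        ]
[601.00899101 247.8623225  140.        ]
clk 13.07 pos [599.8 249.8 219.4] jaw -9.5 q [ 0.38  0.45  1.43 -0.    1.26  0.54] F [-0.2  0.3  0.4] w 70.1
move mm tool [75.4 -3.  -1.7] rotvec [-0.009  0.004  0.   ]
```

Call:
step_arm([
  {"delta_pos": [0.02, -0.001, 0.001], "angular": [0, 0.002, 0], "grip": 0.07},
  {"delta_pos": [0.025, 0, 0], "angular": [0, 0, 0], "grip": 0.07},
  {"delta_pos": [0.018, 0, 0], "angular": [0, 0, 0], "grip": 0.07},
  {"delta_pos": [0.0, 0, 0], "angular": [0, 0, 0], "grip": 0.07},
])

```text
clock: 13.58
tool_pos: [603.8, 249.2, 160.7]
ee_rot: [0.435, 1.558, 0.274]
wrist_force: [-0.1, -0.2, -0.1]
grip_width: 70.3
```

```bash
python3 go.py 600.5 248 144 -9.5
```

```text
clk 13.57 pos [603.8 249.2 160.7] jaw -9.22 q [ 0.37  0.5   1.51 -0.    1.12  0.54] F [-0.1 -0.2 -0.1] w 70.3
move mm tool [16.7 -1.8 -3.3] rotvec [ 0.005  0.012 -0.005]
```

Call:
step_arm([
  {"delta_pos": [0.016, -0.0015, -0.003], "angular": [0.005, 0.012, -0.004], "grip": 0.07},
  {"delta_pos": [0, 0, 0], "angular": [0, 0, 0], "grip": 0.05},
])

```text
clock: 13.82
tool_pos: [601.6, 248.5, 145.9]
ee_rot: [1.026, 1.567, 0.86]
wrist_force: [0.5, -0.4, 0.1]
grip_width: 53.3
```

```bash
python3 go.py 600.5 248 144 -9.5
```

```text
clk 13.82 pos [601.6 248.5 145.9] jaw -9.49 q [0.37 0.51 1.53 0.   1.1  0.54] F [ 0.5 -0.4  0.1] w 53.3
move mm tool [ 1.9 -0.6 -1. ] rotvec [ 0.     0.002 -0.003]
```

Call:
step_arm([
  {"delta_pos": [0.001, 0, -0.0005], "angular": [0, 0, 0], "grip": 0.04},
  {"delta_pos": [0, 0, 0], "angular": [0, 0, 0], "grip": 0.0},
  {"delta_pos": [0, 0, 0], "angular": [0, 0, 0], "grip": 0.0},
  {"delta_pos": [0, 0, 0], "angular": [0, 0, 0], "grip": 0.0},
  {"delta_pos": [0, 0, 0], "angular": [0, 0, 0], "grip": 0.0},
])

```text
clock: 14.45
tool_pos: [601.5, 248.8, 145.7]
ee_rot: [0.881, 1.566, 0.716]
wrist_force: [0.3, 0.5, -0.9]
grip_width: 34.3
```

```bash
python3 go.py 600.5 248 144 -9.5
```

```text
clk 14.45 pos [601.5 248.8 145.7] jaw -9.46 q [0.37 0.51 1.53 0.   1.1  0.54] F [ 0.3  0.5 -0.9] w 34.3
move mm tool [ 1.7 -0.9 -0.8] rotvec [ 0.001  0.003 -0.004]
```

Call:
step_arm([
  {"delta_pos": [-0.015, 0, 0], "angular": [0, 0.003, -0.003], "grip": 0.0},
  {"delta_pos": [-0.03, 0, 0], "angular": [0, 0, 0], "grip": 0.0},
  {"delta_pos": [-0.04, 0, 0], "angular": [0, 0, 0], "grip": 0.0},
  {"delta_pos": [-0.045, 0, 0], "angular": [0, 0, 0], "grip": 0.0},
  {"delta_pos": [-0.04, 0, 0], "angular": [0, 0, 0], "grip": 0.0},
  {"delta_pos": [-0.025, 0, 0], "angular": [-0.08, 0, 0], "grip": 0.0},
  {"delta_pos": [-0.01, 0, 0], "angular": [-0.15, 0, 0], "grip": 0.0},
  {"delta_pos": [0, 0, 0], "angular": [-0.15, 0, 0], "grip": 0.0},
])

```text
clock: 15.45
tool_pos: [600.9, 248.3, 363.8]
ee_rot: [0.185, 1.567, 0.412]
wrist_force: [-0.3, -0.1, -3.3]
grip_width: 34.4
```

```bash
python3 go.py 486.5 -116.3 345 15.8
```

```text
clk 15.45 pos [600.9 248.3 363.8] jaw 12.99 q [0.37 0.4  1.16 0.   1.58 0.15] F [-0.3 -0.1 -3.3] w 34.4
move mm tool [  17.9 -329.6 -193.5] rotvec [-0.049  0.003 -0.001]
```

Call:
step_arm([
  {"delta_pos": [0, -0.02, -0.012], "angular": [-0.049, 0, 0], "grip": 0.0},
  {"delta_pos": [0, -0.04, -0.023], "angular": [0, 0, 0], "grip": 0.0},
  {"delta_pos": [0, -0.045, -0.027], "angular": [0, 0, 0], "grip": 0.0},
  {"delta_pos": [0, -0.045, -0.027], "angular": [0, 0, 0], "grip": 0.0},
  {"delta_pos": [0, -0.045, -0.027], "angular": [0, 0, 0], "grip": 0.0},
  {"delta_pos": [0, -0.045, -0.027], "angular": [0, 0, 0], "grip": 0.0},
  {"delta_pos": [0, -0.04, -0.024], "angular": [0, 0, 0], "grip": 0.0},
  {"delta_pos": [0, -0.02, -0.012], "angular": [0, 0, 0], "grip": 0.0},
])

```text
clock: 16.45
tool_pos: [506.8, -97.4, 369.8]
ee_rot: [-0.276, 1.559, 0.007]
wrist_force: [1.3, 0.1, -3.1]
grip_width: 34.3
```

```bash
python3 go.py 486.5 -116.3 250 15.8
```

```text
clk 16.45 pos [506.8 -97.4 369.8] jaw 16.21 q [-0.21  0.17  1.47  0.    1.49 -0.5 ] F [ 1.3  0.1 -3.1] w 34.3
move mm tool [119.6 -12.1 -26.1] rotvec [0.007 0.011 0.003]
```

Call:
step_arm([
  {"delta_pos": [0.015, -0.007, -0.013], "angular": [0.007, 0.008, 0.003], "grip": 0.0},
  {"delta_pos": [0.03, -0.005, -0.013], "angular": [0, 0, 0], "grip": 0.0},
  {"delta_pos": [0.04, 0, 0], "angular": [0, 0, 0], "grip": 0.0},
  {"delta_pos": [0.02, 0, 0], "angular": [0, 0, 0], "grip": 0.0},
  {"delta_pos": [0, 0, 0], "angular": [0, 0, 0], "grip": 0.0},
])

```text
clock: 17.08
tool_pos: [484.2, -119.5, 267.7]
ee_rot: [-0.449, 1.561, -0.178]
wrist_force: [0.9, -0.1, -1.9]
grip_width: 34.2
```

```bash
python3 go.py 486.5 -116.3 157 15.8;  python3 -c "
from h import *
cam('wrist','w7.png')"; python3 go.py 486.5 -116.3 157 15.8
```

```text
clk 17.07 pos [ 484.2 -119.5  267.7] jaw 15.51 q [-0.27  0.18  1.7   0.    1.25 -0.54] F [ 0.9 -0.1 -1.9] w 34.2
move mm tool [110.7   2.9   2. ] rotvec [-0.005  0.009  0.004]
clk 17.12 pos [ 484.9 -119.6  268.7] jaw 15.51 q [-0.27  0.18  1.7   0.    1.25 -0.54] F [-0.8 -0.2 -2.7] w 34.2
move mm tool [111.7   3.4   1.2] rotvec [-0.005  0.011  0.006]
```

View pics/w7.png

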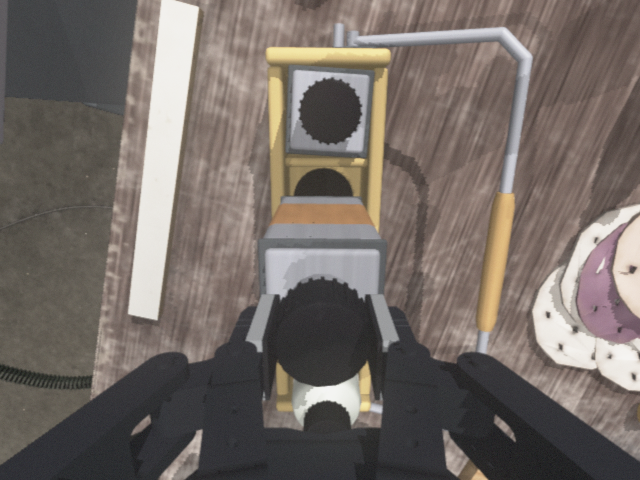

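Call:
step_arm([
  {"delta_pos": [0.012, 0.0025, 0.0015], "angular": [0, 0.01, 0.005], "grip": 0.0},
  {"delta_pos": [0.015, 0, 0], "angular": [0, 0, 0], "grip": 0.0},
  {"delta_pos": [0, 0, 0], "angular": [0, 0, 0], "grip": 0.0},
])

```text
clock: 17.5
tool_pos: [487.2, -116.7, 242.5]
ee_rot: [-0.524, 1.566, -0.253]
wrist_force: [-0.3, -0.5, -2.9]
grip_width: 33.8
```

```bash
python3 go.py 486.6 -116.8 157 15.8
```

```text
clk 17.5 pos [ 487.2 -116.7  242.5] jaw 15.53 q [-0.26  0.2   1.74  0.    1.19 -0.53] F [-0.3 -0.5 -2.9] w 33.8
move mm tool [85.5  0.3 -1. ] rotvec [-0.005  0.004  0.003]
```

Call:
step_arm([
  {"delta_pos": [0.015, 0, -0.0005], "angular": [0, 0.004, 0.003], "grip": 0.0},
  {"delta_pos": [0.02, 0, 0], "angular": [0, 0, 0], "grip": 0.0},
  {"delta_pos": [0.015, 0, 0], "angular": [0, 0, 0], "grip": 0.0},
  {"delta_pos": [0, 0, 0], "angular": [0, 0, 0], "grip": 0.0},
])

```text
clock: 18.0
tool_pos: [486.8, -116.9, 189.5]
ee_rot: [1.855, 1.57, 2.127]
wrist_force: [-0.4, -0.2, -2.6]
grip_width: 34.1
```

```bash
python3 go.py 486.6 -116.8 157 15.8
```

```text
clk 18.0 pos [ 486.8 -116.9  189.5] jaw 15.54 q [-0.26  0.25  1.82  0.    1.07 -0.53] F [-0.4 -0.2 -2.6] w 34.1
move mm tool [32.5  0.1 -0.1] rotvec [-0.004 -0.    -0.001]
```

Call:
step_arm([
  {"delta_pos": [0.012, 0, 0], "angular": [0, 0, 0], "grip": 0.0},
  {"delta_pos": [0.01, 0, 0], "angular": [0, 0, 0], "grip": 0.0},
  {"delta_pos": [0.005, 0, 0], "angular": [0, 0, 0], "grip": 0.0},
  {"delta_pos": [0.002, 0, 0], "angular": [0, 0, 0], "grip": 0.0},
  {"delta_pos": [0, 0, 0], "angular": [0, 0, 0], "grip": 0.0},
])

```text
clock: 18.62
tool_pos: [487.6, -117.1, 159.3]
ee_rot: [-0.162, 1.569, 0.11]
wrist_force: [-0.8, -0.3, -2.9]
grip_width: 33.8
```

```bash
python3 go.py 486.6 -116.8 157 15.8
```

```text
clk 18.62 pos [ 487.6 -117.1  159.3] jaw 15.54 q [-0.26  0.28  1.86  0.    0.99 -0.53] F [-0.8 -0.3 -2.9] w 33.8
move mm tool [ 2.3  0.6 -0.9] rotvec [-0.005  0.002  0.   ]
```

Call:
step_arm([
  {"delta_pos": [0.002, 0, 0], "angular": [0, 0, 0], "grip": 0.0},
  {"delta_pos": [0.002, 0, 0], "angular": [0, 0, 0], "grip": 0.0},
])

```text
clock: 18.88
tool_pos: [488.2, -117.6, 156.6]
ee_rot: [-0.612, 1.567, -0.34]
wrist_force: [-2.4, -1.5, 11.1]
grip_width: 33.5
```

```bash
python3 go.py 486.6 -116.8 157 15.8
```

```text
clk 18.88 pos [ 488.2 -117.6  156.6] jaw 15.56 q [-0.26  0.29  1.87 -0.    0.98 -0.53] F [-2.4 -1.5 11.1] w 33.5
move mm tool [-0.4  1.2 -1.3] rotvec [-0.004  0.003  0.002]
```

Contact at the expected height. Release and lift.

Call:
step_arm([
  {"delta_pos": [0, 0, 0], "angular": [0, 0, 0], "grip": 0.065},
  {"delta_pos": [0, 0, 0], "angular": [0, 0, 0], "grip": 0.065},
  {"delta_pos": [0, 0, 0], "angular": [0, 0, 0], "grip": 0.065},
  {"delta_pos": [-0.01, 0, 0], "angular": [0, 0, 0], "grip": 0.07},
  {"delta_pos": [-0.02, 0, 0], "angular": [0, 0, 0], "grip": 0.07},
  {"delta_pos": [-0.04, 0, 0], "angular": [0, 0, 0], "grip": 0.07},
  {"delta_pos": [-0.04, 0, 0], "angular": [0, 0, 0], "grip": 0.07},
])

```text
clock: 19.75
tool_pos: [487.2, -117.2, 269.6]
ee_rot: [-0.477, 1.57, -0.206]
wrist_force: [0.6, 0.5, -0.1]
grip_width: 70.2
```

```bash
python3 go.py 634 -117 250 15.3; python3 -c "
from h import *
cam('wrist','w8.png')"
```

```text
clk 19.75 pos [ 487.2 -117.2  269.6] jaw 15.56 q [-0.26  0.19  1.69  0.    1.26 -0.53] F [ 0.6  0.5 -0.1] w 70.2
move mm tool [ 19.8 -39.2 141.5] rotvec [0.005 0.001 0.   ]
```

View pics/w8.png

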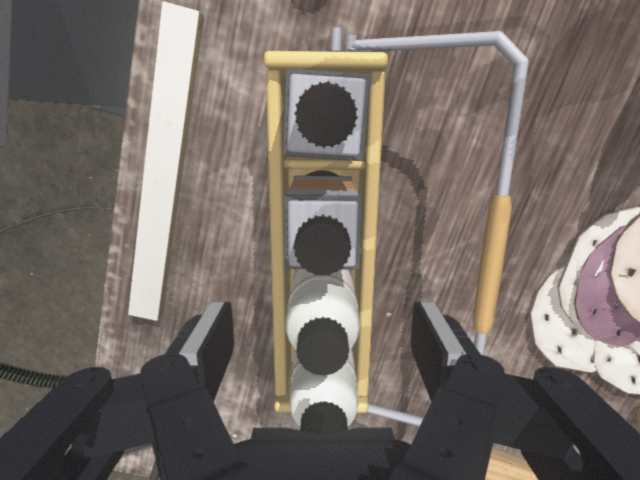

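```bash
python3 -c "
from h import *
c=cam('wrist')
for uv in [(503,197),(483,333),(493,265)]: print(onz(c,*uv,93).round(1))
# bail model in tool frame: pad centre
m=np.array([496.5,-153.9]);ex=np.array([np.cos(np.radians(15.3)),np.sin(np.radians(15.3))])
for th in np.arange(1.39,-0.01,-0.139):
  a=th-np.arctan2(20,126); print(round(th,2),(m+ex*(20+128*np.sin(a))).round(1),round(50+128*np.cos(a),1))
"; python3 go.py 634 -117 250 15.3
```

```text
[628.  -61.9  93. ]
[ 661.  -182.4   93. ]
[ 643.5 -118.8   93. ]
1.39 [ 632.3 -116.8] 92.5
1.25 [ 625.5 -118.6] 108.8
1.11 [ 616.5 -121.1] 124.0
0.97 [ 605.7 -124. ] 137.7
0.83 [ 593.1 -127.5] 149.8
0.69 [ 579.  -131.3] 159.9
0.56 [ 563.7 -135.5] 168.0
0.42 [ 547.5 -140. ] 173.7
0.28 [ 530.6 -144.6] 177.1
0.14 [ 513.5 -149.2] 178.0
-0.0 [ 496.4 -153.9] 176.4
clk 19.85 pos [ 489.6 -117.8  273.2] jaw 15.56 q [-0.26  0.19  1.69  0.    1.26 -0.53] F [ 0.7 -0.8  0.5] w 70.0
move mm tool [ 24.8 -37.8 139.1] rotvec [0.005 0.01  0.006]
```

Call:
step_arm([
  {"delta_pos": [0, -0.01, 0.035], "angular": [0.005, 0.005, 0.003], "grip": 0.06},
  {"delta_pos": [0, -0.014, 0.052], "angular": [0, 0, 0], "grip": 0.06},
  {"delta_pos": [0, -0.014, 0.052], "angular": [0, 0, 0], "grip": 0.06},
  {"delta_pos": [0, 0, 0], "angular": [0, 0, 0], "grip": 0.06},
  {"delta_pos": [0, 0, 0], "angular": [0, 0, 0], "grip": 0.06},
])

```text
clock: 20.48
tool_pos: [635.8, -117.5, 273.8]
ee_rot: [-0.605, 1.567, -0.34]
wrist_force: [-0.0, 0.7, 0.9]
grip_width: 60.0
```

```bash
python3 go.py 634 -117 150 15.3
cat > wh.py <<'E'
import sys
from h import *
c=cam('wrist',sys.argv[1]); hsv=cv2.cvtColor(c['pixels'],cv2.COLOR_RGB2HSV)
h=cv2.inRange(hsv,(8,110,110),(22,255,255))
h[430:]=0
n,l,st,ce=cv2.connectedComponentsWithStats(h)
for k in range(1,n):
    if st[k,4]>1000:
        for z in (80,93,105): print(st[k],ce[k].round(1),z,onz(c,*ce[k],z).round(1))
E
python3 wh.py w9.png
```

```text
clk 20.48 pos [ 635.8 -117.5  273.8] jaw 15.23 q [-0.2   0.42  1.35 -0.    1.37 -0.47] F [-0.   0.7  0.9] w 60.0
move mm tool [123.8   1.3  -2. ] rotvec [-0.001  0.003  0.002]
```

View pics/w9.png

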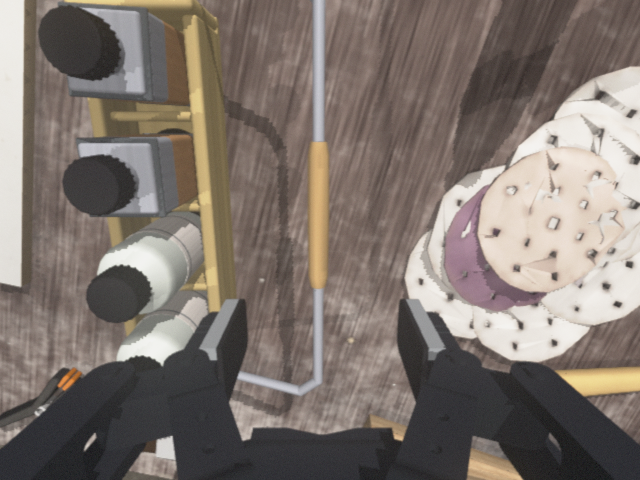

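```bash
python3 -c "
from h import *
c=cam('wrist')
for z in (60,80,93,105):
  a,b,m=[onz(c,*uv,z) for uv in [(319,142),(317.5,287),(318.5,214)]]; print(z,m.round(1),np.hypot(*(a-b)[:2]).round(1))
  d=a-b; print(np.degrees(np.arctan2(d[1],d[0]))-90)
t=cam('top'); h=cam('scene','s9.png'); 
a=cv2.imread('pics/s9.png')[180:320,290:430]; cv2.imwrite('pics/s9z.png',cv2.resize(a,None,fx=4,fy=4,interpolation=2))
"; python3 go.py 634 -117 150 15.3
```

```text
60 [ 634.  -121.9   60. ] 134.4
14.507981849476991
80 [ 632.9 -117.3   80. ] 126.5
14.507981849477005
93 [ 632.1 -114.3   93. ] 121.3
14.507981849476991
105 [ 631.5 -111.6  105. ] 116.6
14.507981849476991
clk 20.68 pos [ 635.5 -117.7  274.9] jaw 15.21 q [-0.2   0.42  1.35 -0.    1.37 -0.47] F [-0.6  0.7  0.1] w 60.1
move mm tool [124.9   1.4  -1.8] rotvec [-0.002  0.005  0.003]
```

View pics/s9z.png

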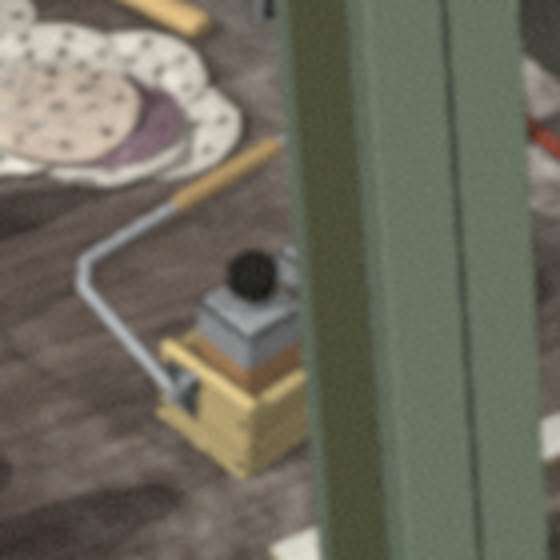

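Call:
step_arm([
  {"delta_pos": [0.03, 0.001, -0.0025], "angular": [0, 0.003, 0.002], "grip": 0.06},
  {"delta_pos": [0.04, 0, 0], "angular": [0, 0, 0], "grip": 0.06},
  {"delta_pos": [0.04, 0, 0], "angular": [0, 0, 0], "grip": 0.06},
  {"delta_pos": [0.025, 0, 0], "angular": [0, 0, 0], "grip": 0.06},
  {"delta_pos": [0, 0, 0], "angular": [0, 0, 0], "grip": 0.06},
])

```text
clock: 21.3
tool_pos: [630.8, -118.3, 141.4]
ee_rot: [-0.489, 1.562, -0.225]
wrist_force: [0.7, 0.3, -0.3]
grip_width: 60.0
```

```bash
python3 go.py 632.3 -116.3 98 15.3; python3 wh.py w10.png
```

```text
clk 21.3 pos [ 630.8 -118.3  141.4] jaw 15.12 q [-0.2   0.5   1.56 -0.    1.07 -0.47] F [ 0.7  0.3 -0.3] w 60.0
move mm tool [43.4  1.7  1.6] rotvec [-0.003  0.008  0.004]
[  61  144   69   95 2243] [101.1 179.5] 80 [515.6 -98.4  80. ]
[  61  144   69   95 2243] [101.1 179.5] 93 [522.1 -94.6  93. ]
[  61  144   69   95 2243] [101.1 179.5] 105 [528.1 -91.2 105. ]
```

View pics/w10.png

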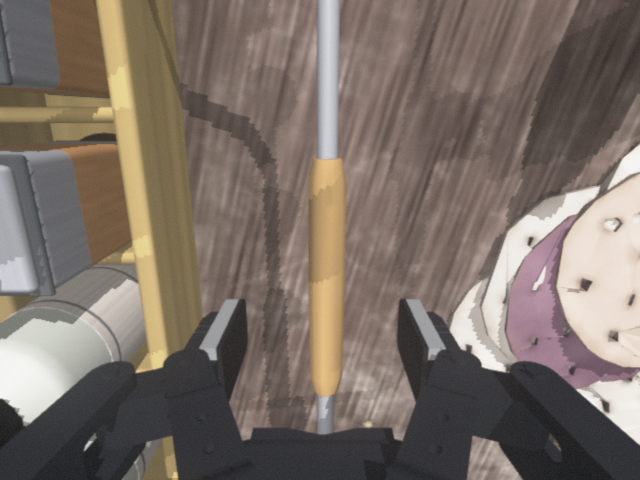

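Call:
step_arm([
  {"delta_pos": [0.02, 0.001, 0.0015], "angular": [0, 0.008, 0.004], "grip": 0.06},
  {"delta_pos": [0.018, 0, 0], "angular": [0, 0, 0], "grip": 0.06},
  {"delta_pos": [0, 0, 0], "angular": [0, 0, 0], "grip": 0.06},
])

```text
clock: 21.72
tool_pos: [635.1, -117.4, 106.6]
ee_rot: [-0.48, 1.562, -0.217]
wrist_force: [0.5, 1.0, -0.2]
grip_width: 60.1
```

```bash
python3 go.py 632.3 -116.3 98 15.3
```

```text
clk 21.73 pos [ 635.1 -117.4  106.6] jaw 15.1 q [-0.2   0.54  1.59 -0.    1.01 -0.46] F [ 0.5  1.  -0.2] w 60.1
move mm tool [ 8.5  1.8 -2.4] rotvec [-0.003  0.008  0.004]
```

Call:
step_arm([
  {"delta_pos": [0.009, 0.001, -0.002], "angular": [0, 0.008, 0.004], "grip": 0.05},
  {"delta_pos": [0, 0, 0], "angular": [0, 0, 0], "grip": 0.04},
  {"delta_pos": [0, 0, 0], "angular": [0, 0, 0], "grip": 0.0},
  {"delta_pos": [0, 0, 0], "angular": [0, 0, 0], "grip": 0.0},
  {"delta_pos": [0, 0, 0], "angular": [0, 0, 0], "grip": 0.0},
  {"delta_pos": [0, 0, 0], "angular": [0, 0, 0], "grip": 0.0},
])

```text
clock: 22.48
tool_pos: [633.2, -117.3, 98.4]
ee_rot: [-0.82, 1.57, -0.556]
wrist_force: [-1.2, -0.4, -1.1]
grip_width: 15.8
```

```bash
python3 go.py 632.3 -116.3 98 15.3;  python3 -c "
from h import *
cam('wrist','w11.png')"
```

```text
clk 22.48 pos [ 633.2 -117.3   98.4] jaw 15.09 q [-0.2   0.54  1.6  -0.    1.   -0.46] F [-1.2 -0.4 -1.1] w 15.8
move mm tool [ 0.4  1.1 -0.6] rotvec [-0.004  0.001  0.001]
```

View pics/w11.png

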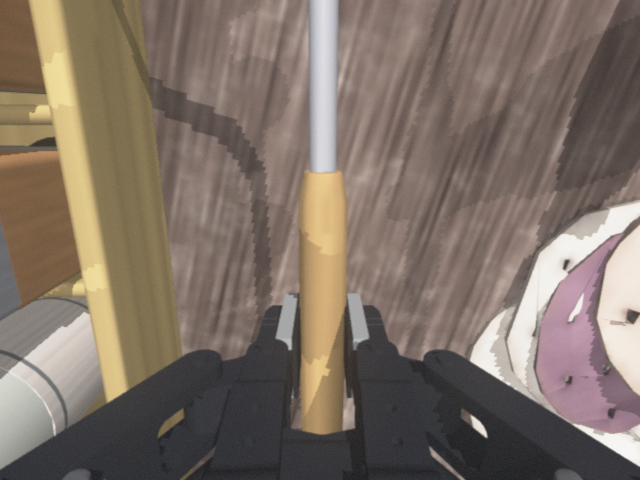

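Call:
step_arm([
  {"delta_pos": [-0.012, 0, -0.005], "angular": [0, 0, 0], "grip": 0.0},
  {"delta_pos": [-0.0113, 0, -0.006], "angular": [0, 0, 0], "grip": 0.0},
  {"delta_pos": [-0.0106, 0, -0.0072], "angular": [0, 0, 0], "grip": 0.0},
])

```text
clock: 22.9
tool_pos: [616.4, -121.7, 132.5]
ee_rot: [-0.126, 1.566, 0.137]
wrist_force: [1.5, 1.1, -8.4]
grip_width: 15.7
```

```bash
cat > arc.py <<'E'
from h import *
s=robot.read_state(); t=np.array(s['tool_pos']); ex=np.array([np.cos(np.radians(15.3)),np.sin(np.radians(15.3))]); ey=np.array([-ex[1],ex[0]])
m=np.array([496.5,-153.9]); d=t[:2]-m; cx=d@ex-20; cz=t[2]-5-50
print('rel pivot',cx.round(1),cz.round(1),'r',np.hypot(cx,cz).round(1),'a',np.arctan2(cx,cz).round(3),'bail',(np.arctan2(cx,cz)+.157).round(3),'y',(d@ey).round(1))
E
python3 go.py 632.3 -116.3 98 15.3; python3 arc.py
```

```text
clk 22.9 pos [ 616.4 -121.7  132.5] jaw 15.06 q [-0.21  0.49  1.6   0.    1.05 -0.48] F [ 1.5  1.1 -8.4] w 15.7
move mm tool [34.5  1.1 16.6] rotvec [-0.004  0.004  0.001]
rel pivot 104.2 77.5 r 129.8 a 0.931 bail 1.088 y -0.6
```

Call:
step_arm([
  {"delta_pos": [-0.0095, 0, -0.0085], "angular": [0, 0.003, 0], "grip": 0.0},
  {"delta_pos": [-0.009, 0, -0.0091], "angular": [0, 0, 0], "grip": 0.0},
  {"delta_pos": [-0.008, 0, -0.01], "angular": [0, 0, 0], "grip": 0.0},
  {"delta_pos": [-0.007, 0, -0.0107], "angular": [0, 0, 0], "grip": 0.0},
])

```text
clock: 23.4
tool_pos: [578.8, -131.7, 170.1]
ee_rot: [-0.225, 1.562, 0.038]
wrist_force: [4.9, 0.3, -6.9]
grip_width: 15.5
```

```bash
python3 go.py 632.3 -116.3 98 15.3; python3 arc.py
```

```text
clk 23.4 pos [ 578.8 -131.7  170.1] jaw 15.04 q [-0.24  0.4   1.64  0.    1.09 -0.51] F [ 4.9  0.3 -6.9] w 15.5
move mm tool [72.6  1.2 55. ] rotvec [-0.005  0.008  0.002]
rel pivot 65.3 115.1 r 132.3 a 0.516 bail 0.673 y -0.3
```

Call:
step_arm([
  {"delta_pos": [-0.002, 0, -0.012], "angular": [0, 0.005, 0], "grip": 0.0},
  {"delta_pos": [-0.0045, 0, -0.012], "angular": [0, 0, 0], "grip": 0.0},
  {"delta_pos": [-0.0035, 0, -0.012], "angular": [0, 0, 0], "grip": 0.0},
])

```text
clock: 23.78
tool_pos: [547.3, -140.1, 185.2]
ee_rot: [-0.216, 1.55, 0.046]
wrist_force: [5.8, 0.6, -7.7]
grip_width: 15.4
```

```bash
python3 go.py 632.3 -116.3 98 15.3; python3 arc.py; python3 -c "
from h import *
cam('wrist','w12.png')"
```

```text
clk 23.77 pos [ 547.3 -140.1  185.2] jaw 14.96 q [-0.27  0.34  1.7   0.01  1.08 -0.54] F [ 5.8  0.6 -7.7] w 15.4
move mm tool [89.   1.4 86.4] rotvec [-0.006  0.02   0.005]
rel pivot 32.7 130.2 r 134.2 a 0.246 bail 0.403 y -0.1
```

View pics/w12.png

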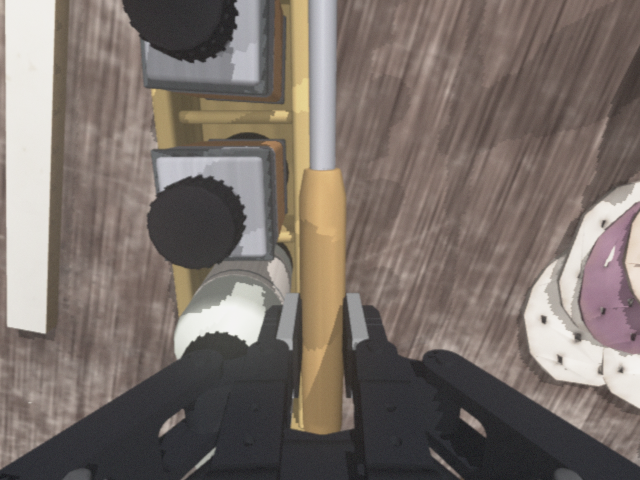

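Call:
step_arm([
  {"delta_pos": [0.001, 0, -0.012], "angular": [0, 0.01, 0], "grip": 0.0},
  {"delta_pos": [0.001, 0, -0.012], "angular": [0, 0.005, 0], "grip": 0.0},
  {"delta_pos": [0.001, 0, -0.012], "angular": [0, 0, 0], "grip": 0.0},
])

```text
clock: 24.2
tool_pos: [518.8, -147.7, 190.6]
ee_rot: [-0.271, 1.539, -0.013]
wrist_force: [6.8, 4.1, -2.4]
grip_width: 15.6
```

```bash
python3 go.py 496.5 -153.9 182 15.3; python3 arc.py
```

```text
clk 24.2 pos [ 518.8 -147.7  190.6] jaw 14.82 q [-0.3   0.29  1.76  0.01  1.06 -0.57] F [ 6.8  4.1 -2.4] w 15.6
move mm tool [  7.9  -0.2 -23.3] rotvec [-0.008  0.03   0.009]
rel pivot 3.1 135.6 r 135.6 a 0.023 bail 0.18 y 0.1
```

Call:
step_arm([
  {"delta_pos": [0.005, 0, -0.006], "angular": [0, 0.02, 0.005], "grip": 0.0},
  {"delta_pos": [0.005, 0, -0.006], "angular": [0, 0.015, 0.003], "grip": 0.0},
])

```text
clock: 24.45
tool_pos: [513.1, -149.4, 190.1]
ee_rot: [-0.263, 1.554, -0.007]
wrist_force: [5.5, 7.2, 10.7]
grip_width: 15.1
```

```bash
python3 go.py 496.5 -153.9 182 15.3; python3 arc.py
```

```text
clk 24.45 pos [ 513.1 -149.4  190.1] jaw 14.68 q [-0.31  0.29  1.76  0.01  1.07 -0.57] F [ 5.5  7.2 10.7] w 15.1
move mm tool [  7.8  -0.1 -17.4] rotvec [-0.011  0.016  0.004]
rel pivot -2.8 135.1 r 135.1 a -0.02 bail 0.137 y -0.0
```

Call:
step_arm([
  {"delta_pos": [0.002, 0, -0.008], "angular": [0, 0.01, 0], "grip": 0.0},
  {"delta_pos": [0.002, 0, -0.008], "angular": [0, 0.005, 0], "grip": 0.0},
])

```text
clock: 24.7
tool_pos: [500.9, -152.6, 190.0]
ee_rot: [-0.507, 1.557, -0.251]
wrist_force: [6.6, 2.4, -1.6]
grip_width: 15.0
```

```bash
python3 go.py 496.5 -153.9 182 15.3; python3 arc.py
```

```text
clk 24.7 pos [ 500.9 -152.6  190. ] jaw 14.68 q [-0.32  0.28  1.78  0.    1.07 -0.57] F [ 6.6  2.4 -1.6] w 15.0
move mm tool [ 7.9 -0.1 -4.7] rotvec [-0.011  0.012  0.007]
rel pivot -15.4 135.0 r 135.8 a -0.114 bail 0.043 y 0.1
```

Call:
step_arm([
  {"delta_pos": [0.001, 0, -0.006], "angular": [0, 0.008, 0], "grip": 0.0},
  {"delta_pos": [0, 0, -0.003], "angular": [0, 0, 0], "grip": 0.0},
])

```text
clock: 24.95
tool_pos: [497.7, -153.4, 190.0]
ee_rot: [-0.373, 1.548, -0.119]
wrist_force: [14.6, 4.3, -17.3]
grip_width: 15.2
```

```bash
python3 go.py 496.5 -153.9 182 15.3; python3 arc.py
```

```text
clk 24.95 pos [ 497.7 -153.4  190. ] jaw 14.56 q [-0.32  0.27  1.79  0.01  1.06 -0.58] F [ 14.6   4.3 -17.3] w 15.2
move mm tool [ 8.  -0.1 -1.5] rotvec [-0.013  0.021  0.008]
rel pivot -18.7 135.0 r 136.3 a -0.137 bail 0.02 y 0.2
```

Call:
step_arm([
  {"delta_pos": [0.001, 0, -0.003], "angular": [0, 0, 0], "grip": 0.0},
])

```text
clock: 25.08
tool_pos: [497.7, -153.4, 189.8]
ee_rot: [-0.298, 1.541, -0.045]
wrist_force: [11.1, 5.3, -2.2]
grip_width: 15.2
```

```bash
python3 go.py 496.5 -153.9 182 15.3; python3 arc.py; python3 -c "
from h import *
cam('wrist','w13.png');cam('scene','s13.png')
a=cv2.imread('pics/s13.png')[180:320,290:430]; cv2.imwrite('pics/s13z.png',cv2.resize(a,None,fx=4,fy=4,interpolation=2))"
```

```text
clk 25.07 pos [ 497.7 -153.4  189.8] jaw 14.54 q [-0.33  0.27  1.8   0.01  1.05 -0.58] F [11.1  5.3 -2.2] w 15.2
move mm tool [ 7.8 -0.2 -1.5] rotvec [-0.013  0.028  0.009]
rel pivot -18.7 134.8 r 136.1 a -0.138 bail 0.019 y 0.2
```

View pics/w13.png

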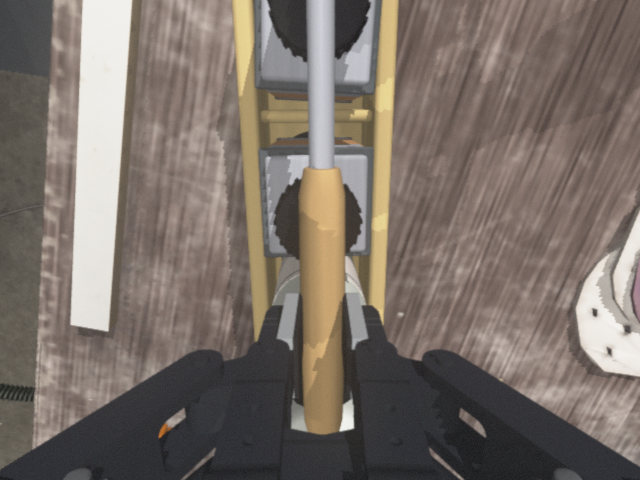

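View pics/s13z.png

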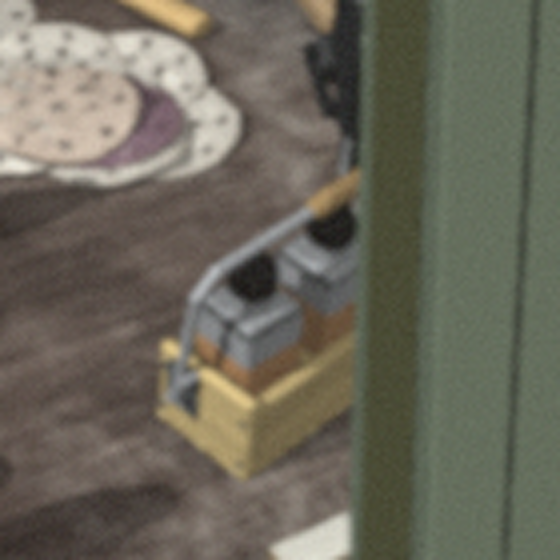

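Call:
step_arm([
  {"delta_pos": [0, 0, 0], "angular": [0, 0, 0], "grip": 0.045},
  {"delta_pos": [0, 0, 0], "angular": [0, 0, 0], "grip": 0.045},
  {"delta_pos": [0, 0, 0], "angular": [0, 0, 0], "grip": 0.045},
  {"delta_pos": [-0.015, 0, 0], "angular": [0, 0, 0], "grip": 0.045},
  {"delta_pos": [-0.03, 0, 0], "angular": [0, 0, 0], "grip": 0.045},
  {"delta_pos": [-0.04, 0, 0], "angular": [0, 0, 0], "grip": 0.045},
  {"delta_pos": [-0.04, 0, 0], "angular": [0, 0, 0], "grip": 0.045},
])

```text
clock: 26.05
tool_pos: [486.8, -153.6, 316.0]
ee_rot: [-0.362, 1.563, -0.108]
wrist_force: [1.0, 0.2, -0.5]
grip_width: 45.2
```

```bash
python3 go.py 496.5 -153.9 182 15.3; python3 -c "
from h import *
cam('wrist','w14.png')"
```

```text
clk 26.05 pos [ 486.8 -153.6  316. ] jaw 14.58 q [-0.33  0.18  1.59  0.    1.37 -0.58] F [ 1.   0.2 -0.5] w 45.2
move mm tool [134.   -2.3   8.3] rotvec [-0.013  0.007  0.003]
```

View pics/w14.png

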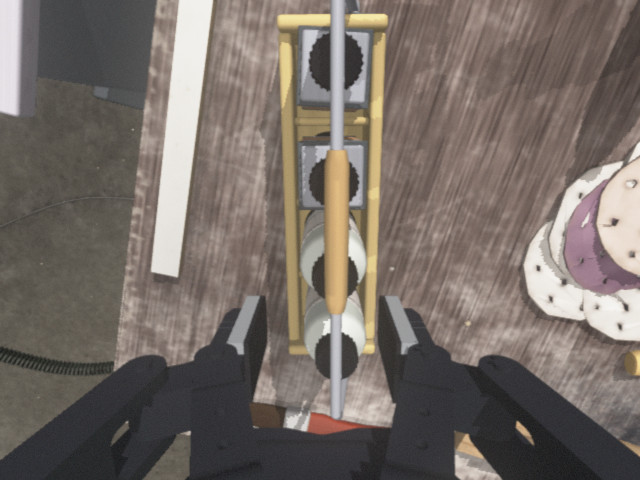

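Call:
step_arm([
  {"delta_pos": [0, 0.05, -0.015], "angular": [0, 0, 0], "grip": 0.045},
  {"delta_pos": [0, 0.055, -0.015], "angular": [0, 0, 0], "grip": 0.045},
  {"delta_pos": [0, 0.055, 0], "angular": [0, 0, 0], "grip": 0.045},
  {"delta_pos": [0, 0.055, 0], "angular": [0, 0, 0], "grip": 0.045},
  {"delta_pos": [0, 0.055, 0], "angular": [0, 0, 0], "grip": 0.045},
  {"delta_pos": [0, 0.04, 0], "angular": [0, 0, 0], "grip": 0.045},
  {"delta_pos": [0, 0, 0], "angular": [0, 0, 0], "grip": 0.045},
  {"delta_pos": [0, 0, 0], "angular": [0, 0, 0], "grip": 0.045},
])

```text
clock: 27.1
tool_pos: [376.3, 142.3, 319.5]
ee_rot: [-0.74, 1.549, -0.49]
wrist_force: [1.1, 0.1, -0.9]
grip_width: 45.1
```

```bash
python3 go.py 496.5 -153.9 182 15.3; python3 -c "
from h import *
cam('top','t15.png');cam('scene','s15.png')
a=cv2.imread('pics/t15.png')[190:330,290:450]; cv2.imwrite('pics/t15z.png',cv2.resize(a,None,fx=4.5,fy=4.2,interpolation=2))
a=cv2.imread('pics/s15.png')[190:320,300:460]; cv2.imwrite('pics/s15z.png',cv2.resize(a,None,fx=4.5,fy=4.5,interpolation=2))"
```

```text
clk 27.1 pos [376.3 142.3 319.5] jaw 14.36 q [ 0.34 -0.01  1.79 -0.02  1.35  0.1 ] F [ 1.1  0.1 -0.9] w 45.1
move mm tool [ 142.7 -314.7   40.8] rotvec [-0.017  0.016  0.015]
```

View pics/t15z.png

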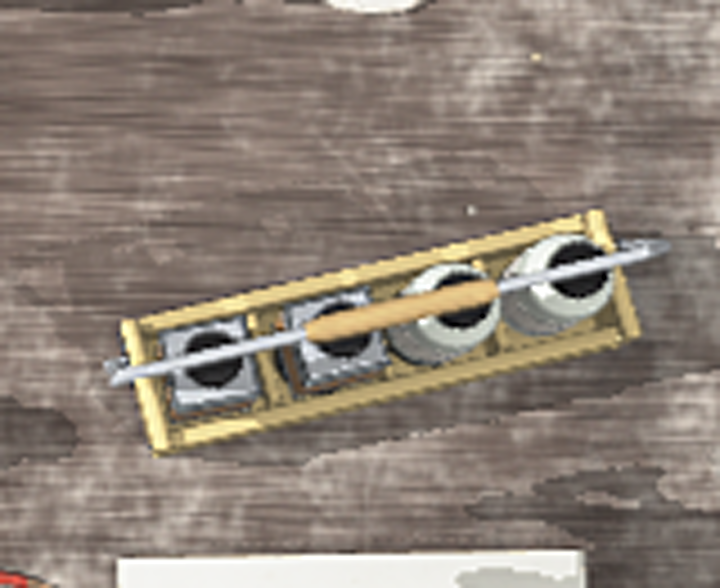

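View pics/s15z.png

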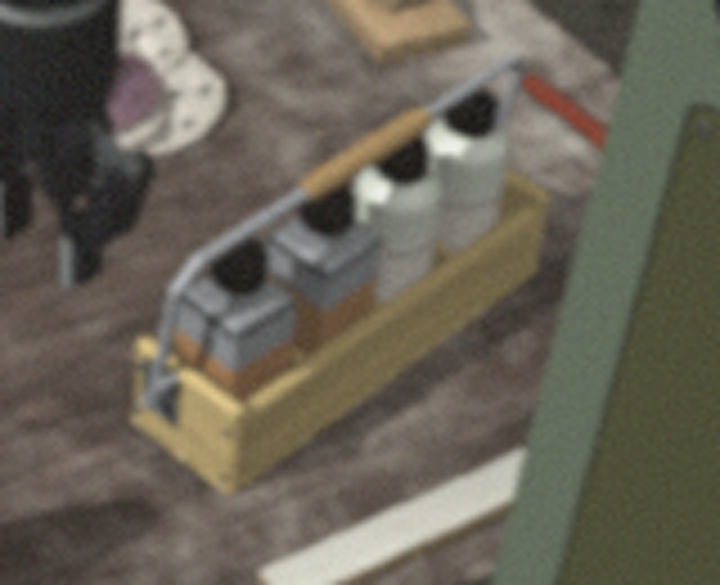

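Run:
```python
from h import *
t=cam('top'); s=cam('scene')
hsv=cv2.cvtColor(t['pixels'],cv2.COLOR_RGB2HSV); h=cv2.inRange(hsv,(8,120,130),(20,255,255)); h[:250]=0;h[280:]=0;h[:,350:352]=0;h[:,:353]=0;h[:,405:]=0
n,l,st,ce=cv2.connectedComponentsWithStats(h); k=1+np.argmax(st[1:,4]); print(ce[k],st[k])
a=(290+402/4.5,190+310/4.2); b=(300+365/4.5,190+153/4.5)
o1,d1=ray(t,*a);o2,d2=ray(s,*b); x=np.linalg.lstsq(np.stack([d1,-d2],1),o2-o1,rcond=None)[0]
p=(o1+d1*x[0]+o2+d2*x[1])/2; print('tri',p,np.linalg.norm(o1+d1*x[0]-o2-d2*x[1])); q=onz(t,*a,176); print(q)
ex=np.array([np.cos(np.radians(15.3)),np.sin(np.radians(15.3))]); m=np.array([494.6,-154.5])
for v in (p,q): cx=(v[:2]-m)@ex; print('crate x',cx,'bail',np.arctan2(cx-20,v[2]-50)+.157)
P=lambda a,b:(290+a/4.5,190+b/4.2)
for uv in [(297,302),(372,288),(385,365),(312,390)]: print(onz(t,*P(*uv),122).round(1))
print('tin c',np.mean([onz(t,*P(*uv),122) for uv in [(297,302),(372,288),(385,365),(312,390)]],0))
cv2.imwrite('pics/t16.png',t['pixels'][:,:,::-1])
```

```text
[383. 265.] [383 265   1   1   1]
tri [ 495.12269483 -154.89132705  176.73933464] 0.6655678945846033
[ 495.01840577 -155.25502056  176.        ]
crate x 0.40090851084951074 bail 0.0035743422109800194
crate x 0.20434681237779675 bail 0.0011654659185169336
[506.6 -96.1 122. ]
[ 516.7 -143.5  122. ]
[ 464.6 -151.2  122. ]
[ 447.3 -105.3  122. ]
tin c [ 483.7714919 -124.0117944  122.       ]
```

View pics/t16.png

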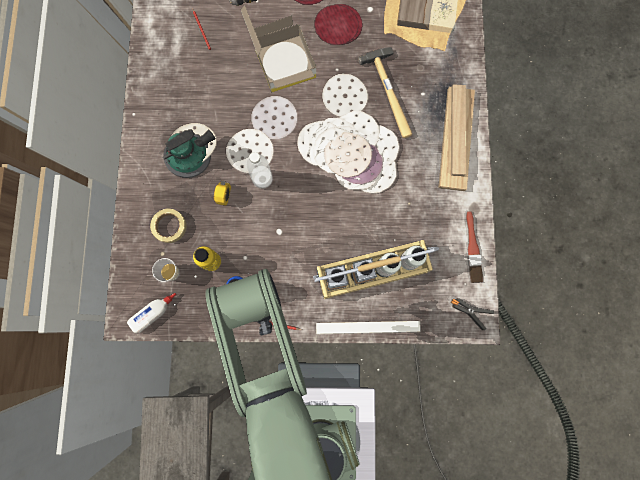

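```bash
python3 -c "
from bench import ticket,robot
print(robot.read_state()['wrist_force']); print(ticket.hand_in())"
```

```text
[-0.0521456  -0.04046233  0.15076544]
the job is handed in; nothing more can be done
None
```

The round bottle and the square tin now stand in the two free middle cells and the bail is up against its stops. The job is handed in at about 27 s on the clock; no verdict was reported.

- **Bottle and tin:** I picked each up by its cap and set it down until contact force showed. Both touched at the tool height that puts the base on the pad. The bottle is in the right-hand middle cell and the tin in the left-hand one, squared to the crate.
- **Bail:** I gripped the wooden handle and swung it over until the force rose and it moved no further. The last two-camera check put the handle at crate x ≈ 0.4 mm and 176.7 mm high, about 0.004 rad from the stops.
- **Arm and bystanders:** The arm ended raised and clear, with almost no wrist force. In the last overhead picture the bystanders looked where they started; I did not measure each one.

Four readings disagreed or stayed uncertain:
- The bail started at about 1.39 rad, not the 1.75 rad given.
- The top camera and the wrist camera differed by 2 to 4 mm, so I placed by the wrist camera.
- One early wrist reading of the handle was 11 mm off. I measured it again from directly above before gripping.
- A rough final overhead reading put the tin about 7 mm off its pad centre towards the right-hand divider. The tool's own position at release suggested about 2 mm. Both are within the 14 mm allowed.

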